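Lay the standing carton down in the strapping corner

ROBOT

A 7-joint arm with a two-finger parallel gripper is mounted at the origin on the work surface. World frame = base frame: x ahead of the robot, y to its left, z up, the work surface at z = 0. Lengths are in m, angles in degrees, forces in N, time in s.
With the tool pointing down it reaches from about 0.425 to 0.875 m from the base axis. Payload 4.7 kg.
Tool frame: the origin (TCP) lies on the front face of the gripper's body, between the roots of the fingers; the fingertips stand 70 mm ahead of it and the grasp point (between the pads) lies 51 mm ahead of it (tip_extent is the distance from the TCP to the fingertips, in m); z points along the fingers, y is the direction in which the jaws open and shut (so a half turn about z gives the same grasp; the last joint's range is limited). The gripper opens to 87 mm and grips with 3 to 60 N. Pads are 19 mm wide; open, the fingers measure 117 mm over their backs; the gripper's body (75 mm by 190 mm) begins 51 mm behind the grasp point.
Start: joints at [76.438, 18.392, -4.016, 83.108, 1.295, 78.541, -3.26], TCP at [0.161, -0.63, 0.292] pointing down, gripper open.
Joint ranges: [-163.93, 163.93], [-17.29, 119.83], [-79.2, 71.16], [3.27, 140.29], [-89.18, 269.18], [5.43, 117.66], [-154.24, 154.24]. Speed limits (degrees/s): [147.25, 147.25, 180, 180, 180, 180, 180].

INTERFACE

Orientations are given as [roll, pitch, yaw] about the fixed x, y, z axes, in that order (R = Rz(yaw) Ry(pitch) Rx(roll)).
In Python, from cell import * gives the robot as it stands.
- The arm moves only by the tool carry_out, never from a script. Its argument "increments" is text: rows parted by semicolons, each of 7 numbers parted by spaces: the opening, from 0 (shut) to 1 (fully open), then the shift along the tool's x, y, z in m, then the turn, a rotation vector about the tool's x, y, z in degrees. A call has 1 to 20 rows; each row shifts and turns the pose as measured when the row begins, along the tool's axes as they then stand; what a row does not reach is not made up. A row lasts 1/8 s, in which the tool goes at most 62.5 mm and 10.7 degrees, less where a joint would pass 70% of its speed; a pose out of reach is approached as far as the arm can. A call is refused whole if a number of a shift passes 0.0625 or a number of a turn 10.7, either way. A call with a gripper value outside its range is refused whole. The fingers move at their own pace and stop on an object; "force" is the grip in N (left out, the last holds). Time passes only in rows, so rows that do not move let the fingers close. It gives the time, the measured TCP pose, the force and the opening at its end, in the units of the state.
- get_obs(): the state, without advancing time (a new reading comes with each control period).
- read_camera(name): name is "scene" or "top"; returns a dict with "img" (420x560x3 uint8, blue, green, red), "fx", "fy", "cx", "cy" (pixels), "k1" (the pictures are not rectified: a ray, as slopes to the right and down, at radius r is drawn at 1 + k1 r^2 times it, then the intrinsics apply), "world_from_camera" (4x4, takes a point from camera to world coordinates). Camera axes: x right, y down, z forward; pixel columns grow to the right and rows downward; lengths in m; the calibration is good to about 2 mm. A picture is of the moment at which its call begins. There is no depth.
- sign_off(): hands the job in, once; it reports no verdict.
Trained networks look in a picture, given as the dict that the camera call returned (one of the last four; its "shot" number tells which), for a name from the list of things; names that differ only in an ending like _2 or _b are one class to them, and where a whole thing is asked for, a point or a joint stands for the part that bears it (a point fixed in the world has none). Each returns a list of dicts, best first, with "confidence" (0 to 1); they miss things now and then, are a little off and sometimes report something else, mostly with a low value. They report only what shows in the picture. A call takes as long as a camera call. They do not tell look-alikes from the thing itself.
- masks_of(target, picture): "pixels" (420x560 bool, what is visible of it) and "bbox" ([left, top, right, bottom] in pixels, round what is visible of it).
The state is a dict: "time_s": time; "qpos": joint angles; "joint_velocities": joint speeds; "effort": joint torques, N m; "tool_pos": TCP position; "tool_rot": TCP orientation; "force": force on the tool from outside, world axes, zero at the start; "wrist_torque": the same for the moment, N m; "grip_width": finger opening in m.
Only numpy, scipy, OpenCV 4.12 (cv2) and the standard library are available. Lean on these libraries where they do the work, as an engineer would, in place of code of your own. Each camera call takes 0.05 s, during which the arm holds its last target.

TASK

Get the standing carton ready for strapping. First take the folded sheet-metal keeper away from beside it and hang it up by its slot on the headed pin of the upright, so that it hangs freely with the pin seated in the notch at the slot's inner end; then push the carton over, away from its label, so that it lies flat on its plain broad face with the label on top, and slide it fully home, flush against both low fences of the strapping corner. Leave the other things on the bench where they are.

Things in the scene. Friction and masses are not known exactly. Their poses are not given: they have to be found in the camera images.
- carton: Closed cardboard carton, filled, about 0.7 kg, too thick to grasp. At the start it stands on end: 140 mm along its x, 90 mm along its y, 185 mm tall along its z; origin at the centre of the end it stands on. +y is the outward normal of the broad face with the blank white label (folded a little over the top end): it must fall towards its -y and end with +y up.
- carton_center (a point): Geometric centre of the carton, 92.5 mm above the bench while it stands; axes as the carton's. Pushed low the carton slides; pushed near its top (140 mm above the bench or higher) it tips about its lower -y edge and, past about 26 degrees, falls by itself.
- keeper: Carton keeper, loose: an L of 4 mm sheet aluminium, 0.26 kg, standing with its web about 47 mm from the carton's -y face, in the way of the fall. The web is upright, 90 mm wide along its x, 166 mm tall, normal to its y; the foot runs 70 mm towards its -y at the bottom. Origin: underside of the web, at its middle. z is up.
- keeper_grip (a point): Centre of the black plastic trim that caps the keeper's top edge, 154 mm above the keeper's underside; axes as the keeper's. The trim is 10 mm thick (along y), 24 mm tall and 90 mm long (along x): grip it here from above.
- keeper_notch (a point): Seat in the keeper's slot, 109 mm above its underside, 45 mm below the grip; axes as the keeper's. The slot is 16 mm high (85 to 101 mm above the underside), open at the web's -x edge, and runs level to 7 mm past the web's middle; there a notch 14 mm wide rises to 113 mm. With the pin's axis at this point the keeper hangs.
- pin (a point): Middle of the free length of the steel pin, on its axis, 165 mm above the bench. The pin is level, 8 mm in diameter, and points to its own -y; 24 mm free between the post's face (12 mm to +y) and a head 20 mm in diameter, 4 mm thick. z is up. Hung, the keeper's x and y lie along the pin's x and y: it comes from the +x side, slides to -x, then sinks 16 mm.
- post: Fixed upright that carries the pin: aluminium post 30 mm square, its top 10 mm above the pin's axis, on a base plate 70 mm square; origin under its centre, axes as the pin's.
- corner: Strapping corner, fixed: two aluminium fences 28 mm high meeting at a right angle; origin = the inner corner at bench level. The back fence is the plane x = 0, 280 mm towards +y; the side fence the plane y = 0, 185 mm towards -x. Home, the carton's 140 mm lie along x and its 185 mm along y, its centre at x = -70, y = 92.5 mm, 45 mm above the bench.
- stick_cup: Bystander: wooden cup, 60 mm diameter, 70 mm high, with incense sticks up to 200 mm high; origin under its centre.
- tube: Bystander: yellow-ochre paper tube with cap, standing, 57 mm diameter, 110 mm high; origin under its centre.
- bundle: Bystander: bundle of five brown rolls lying down, 160 mm long along its x, 84 mm wide, 52 mm high; origin under its centre.
- tape_roll: Bystander: roll of packing tape lying flat, 90 mm diameter, 48 mm high; origin under its centre.
There are look-alikes about, which are no part of the job. Leave any green look-alike of the post alone.

How it is judged:
By the outcome, as a careful person would: the job done as asked, in the order asked, and still so for the second after the job is handed in, with the robot touching nothing.
It also fails if it takes over 72 s, if anything falls off the work surface, if the arm or the gripper's body presses on something with over 40 N, if the wrist force passes 120 N, or if a joint passes its speed limit or range.

## Working session

There is one attempt and no reset: what is moved stays moved. The work goes in short steps, Python scripts to look and compute and a tool call to move; the robot and the scene stay as the last step left them, time stands still between calls to the robot, and variables do not carry over. Pictures are saved under pics/ and viewed, and the job is handed in when it is done.

Besides the shell and the picture viewer there is one more tool, called after "Call:" as name(argument=value, ...), one argument or row to a line, values as JSON. carry_out: Moves the arm, as the interface text tells. Its arguments: {"type":"object","properties":{"increments":{"type":"string"},"force":{"type":"number"}},"required":["increments"]}

```bash
ls; mkdir -p pics
python3 - <<'E'
from cell import *
import cv2, numpy as np
print(get_obs())
for n in ("scene","top"):
    p=read_camera(n); cv2.imwrite(f"pics/{n}0.png",p["img"])
    print({k:v for k,v in p.items() if k!="img"})
E
```

```text
pics
{'time_s': 0.0, 'qpos': array([76.43752029, 18.438684  , -4.01709366, 83.17768151,  1.29545647,
       78.54067597, -3.26175733]), 'joint_velocities': array([0.03482318, 0.00997321, 0.05662577, 0.03199359, 0.05830515,
       0.00192756, 0.00718451]), 'effort': array([ 2.33416386e-04, -4.91288602e+01, -4.03900445e-01, -3.12530959e+01,
       -6.37785648e-02,  4.36322833e-02,  1.90002629e-04]), 'tool_pos': array([ 0.16118368, -0.62924313,  0.29114151]), 'tool_rot': array([-1.79888239e+02,  5.86357134e-03,  1.43721129e+01]), 'force': array([ 0.10272678, -0.70974915,  0.01150728]), 'wrist_torque': array([-0.02930169, -0.01614445, -0.0441147 ]), 'grip_width': 0.0869794882902256}
{'fx': 485.59855647170184, 'fy': 485.59855647170184, 'cx': 279.57632225070273, 'cy': 201.45996020941595, 'k1': -0.04101448000383915, 'world_from_camera': array([[ 0.33758864,  0.58000165, -0.7413717 ,  1.54560479],
       [ 0.94116799, -0.22085963,  0.25578083, -0.33255256],
       [-0.01538578, -0.78410402, -0.62043869,  0.94360354],
       [ 0.        ,  0.        ,  0.        ,  1.        ]]), 'shot': 1}
{'fx': 480.61109516732597, 'fy': 480.61109516732597, 'cx': 279.1676560552227, 'cy': 214.04882237658305, 'k1': -0.08334755027859583, 'world_from_camera': array([[ 4.73070220e-05, -9.98259197e-01,  5.89794353e-02,
         4.86167712e-01],
       [-9.99998480e-01,  5.55884019e-05,  1.74295639e-03,
        -1.40871182e-02],
       [-1.74320082e-03, -5.89794280e-02, -9.98257676e-01,
         1.31137174e+00],
       [ 0.00000000e+00,  0.00000000e+00,  0.00000000e+00,
         1.00000000e+00]]), 'shot': 2}
```

View pics/scene0.png

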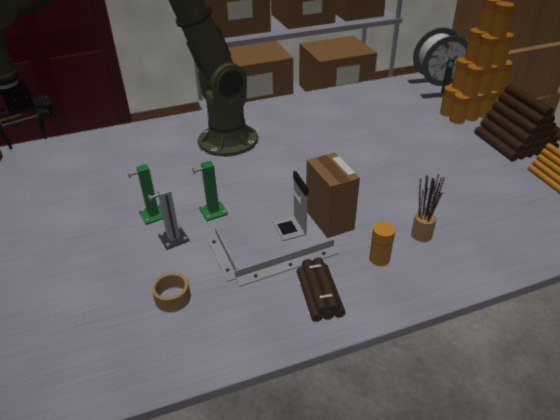

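View pics/top0.png

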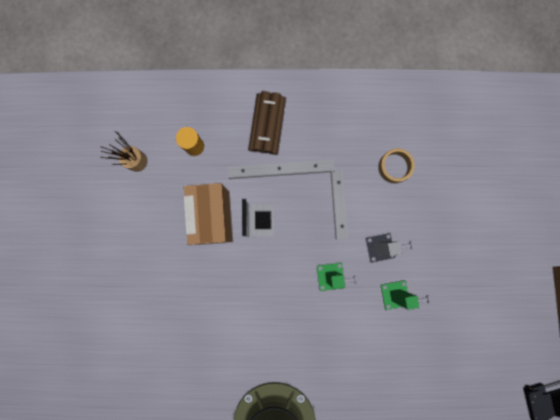

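```bash
cat > h.py <<'E'
from cell import *
import cv2, numpy as np
def proj(p,P):
    P=np.atleast_2d(P).astype(float); T=np.linalg.inv(p["world_from_camera"]); c=P@T[:3,:3].T+T[:3,3]
    s=c[:,:2]/c[:,2:]; r2=(s**2).sum(1,keepdims=True); s=s*(1+p["k1"]*r2)
    return s*[p["fx"],p["fy"]]+[p["cx"],p["cy"]]
def ray(p,uv):
    d=(np.asarray(uv,float)-[p["cx"],p["cy"]])/[p["fx"],p["fy"]]; s=d.copy()
    for _ in range(10): s=d/(1+p["k1"]*(s**2).sum())
    T=p["world_from_camera"]; return T[:3,3],T[:3,:3]@np.array([s[0],s[1],1.])
def onz(p,uv,z):
    o,d=ray(p,uv); return o+d*(z-o[2])/d[2]
def tri(p,uv,q,vu):
    o,d=ray(p,uv);e,f=ray(q,vu); s=np.linalg.lstsq(np.c_[d,-f],e-o,rcond=None)[0]
    a=o+s[0]*d;b=e+s[1]*f; return (a+b)/2,np.linalg.norm(a-b)
def crop(p,name,x0,y0,x1,y1,k):
    cv2.imwrite(name,cv2.resize(p["img"][y0:y1,x0:x1],None,fx=k,fy=k,interpolation=cv2.INTER_CUBIC))
E
python3 - <<'E'
from h import *
import pickle
S=read_camera("scene");T=read_camera("top")
pickle.dump((S,T),open("p0.pkl","wb"))
M={}
for n in ["carton","keeper","keeper_grip","keeper_notch","pin","post","corner","stick_cup","tube","bundle","tape_roll"]:
  for nm,p in (("S",S),("T",T)):
    try:r=masks_of(n,p)
    except Exception as e: print(n,e);continue
    M[n,nm]=r
    print(n,nm,[(round(float(x["confidence"]),2),list(map(int,x["bbox"])),int(x["pixels"].sum())) for x in r[:4]])
pickle.dump(M,open("m0.pkl","wb"))
crop(T,"pics/t_a.png",170,140,310,260,5)
crop(T,"pics/t_b.png",300,140,440,320,3)
crop(S,"pics/s_a.png",200,140,360,290,5)
crop(S,"pics/s_b.png",110,140,240,260,5)
E
```

```text
carton S [(0.69, [305, 154, 361, 235], 3561)]
carton T [(0.63, [181, 182, 232, 245], 2760)]
keeper S [(0.86, [275, 171, 307, 241], 1070), (0.49, [146, 183, 189, 252], 1058)]
keeper T [(0.78, [240, 199, 277, 235], 1094), (0.71, [181, 182, 233, 246], 2762), (0.19, [246, 91, 285, 153], 1848)]
keeper_grip S [(0.59, [272, 169, 310, 242], 1197)]
keeper_grip T [(0.89, [239, 197, 277, 237], 1059)]
keeper_notch S [(0.96, [275, 172, 308, 241], 1120)]
keeper_notch T []
pin S [(0.98, [148, 186, 188, 249], 1032), (0.6, [195, 162, 224, 219], 853), (0.56, [126, 164, 161, 224], 769)]
pin T [(0.89, [318, 259, 354, 291], 724), (0.67, [384, 279, 434, 308], 894)]
post S [(0.75, [127, 165, 164, 221], 787), (0.68, [147, 185, 190, 251], 1060), (0.27, [367, 218, 389, 265], 956)]
post T [(0.72, [315, 261, 361, 290], 783), (0.59, [366, 234, 413, 261], 786), (0.59, [380, 280, 426, 310], 852)]
corner S [(0.95, [206, 228, 336, 286], 2275), (0.38, [305, 153, 358, 238], 3489)]
corner T [(0.68, [229, 161, 347, 239], 2237), (0.6, [185, 186, 233, 244], 2683)]
stick_cup S [(0.63, [413, 177, 439, 241], 1015)]
stick_cup T [(0.87, [111, 133, 144, 170], 611), (0.49, [249, 89, 284, 153], 1828)]
tube S [(0.88, [368, 219, 392, 265], 890)]
tube T [(0.67, [177, 127, 203, 156], 567)]
bundle S [(0.96, [301, 256, 350, 323], 1937)]
bundle T [(0.81, [244, 90, 286, 151], 1847)]
tape_roll S [(0.94, [150, 271, 188, 313], 1027), (0.16, [272, 169, 307, 241], 1175)]
tape_roll T [(0.89, [377, 148, 411, 184], 524)]
```

View pics/t_a.png

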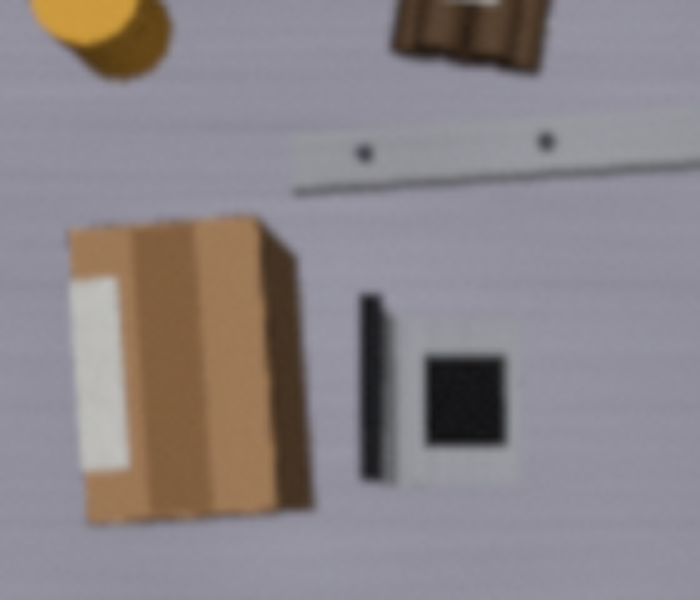

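View pics/t_b.png

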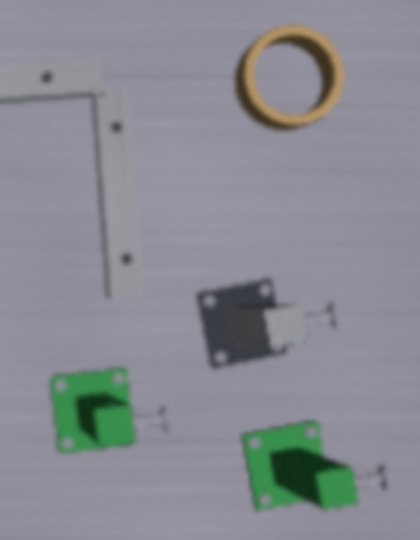

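View pics/s_a.png

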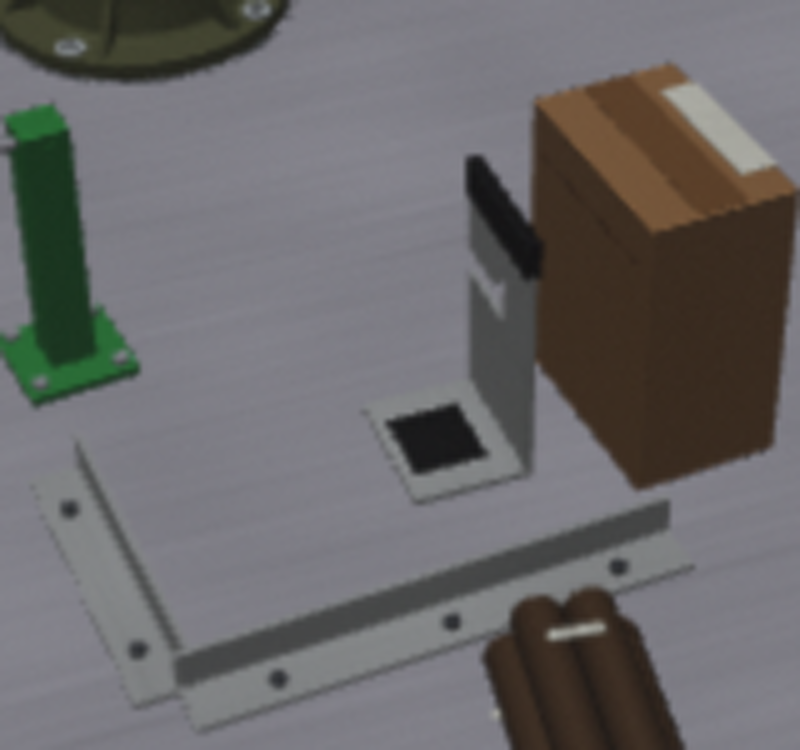

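View pics/s_b.png

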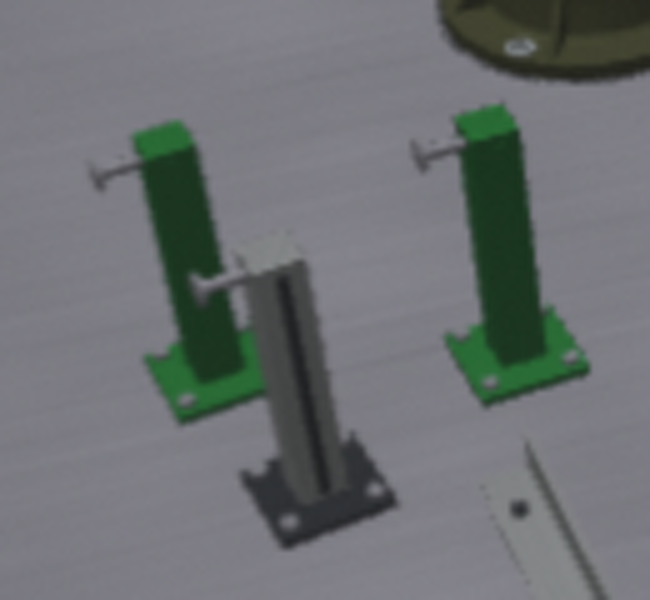

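```bash
cat > fit.py <<'E'
from h import *
import pickle
from scipy.optimize import least_squares
S,T=pickle.load(open("p0.pkl","rb"))
def pix(c,off,k): return (np.array(c,float)+.5)/k-.5+off
def W(q,P):
    x,y,a=q; c,s=np.cos(a),np.sin(a); P=np.asarray(P)
    return np.c_[x+c*P[:,0]-s*P[:,1],y+s*P[:,0]+c*P[:,1],P[:,2]]
def fit(obs,q0):
    def f(q): return np.concatenate([(proj(p,W(q,[m]))[0]-u) for p,u,m in obs])
    r=least_squares(f,q0,loss="soft_l1"); R=f(r.x).reshape(-1,2)
    return r.x,R
ta=lambda c:pix(c,[170,140],5); tb=lambda c:pix(c,[300,140],3); sa=lambda c:pix(c,[200,140],5); sb=lambda c:pix(c,[110,140],5)
h,w,d,H=.07,.045,.0,.185
car=[(T,ta((68,230)),(h,w,H)),(T,ta((258,216)),(h,-w,H)),(T,ta((88,523)),(-h,w,H)),(T,ta((278,510)),(-h,-w,H)),(T,ta((296,258)),(h,-w,0)),(T,ta((313,509)),(-h,-w,0)),
(S,sa((535,100)),(-h,-w,H)),(S,sa((672,65)),(-h,w,H)),(S,sa((797,190)),(h,w,H)),(S,sa((653,235)),(h,-w,H)),(S,sa((640,488)),(h,-w,0)),(S,sa((772,447)),(h,w,0))]
k=.045
kee=[(T,ta((361,295)),(k,.005,.166)),(T,ta((381,296)),(k,-.005,.166)),(T,ta((362,480)),(-k,.005,.166)),(T,ta((382,479)),(-k,-.005,.166)),
(T,ta((519,319)),(k,-.07,.004)),(T,ta((519,484)),(-k,-.07,.004)),
(S,sa((363,408)),(-k,-.07,.004)),(S,sa((417,500)),(k,-.07,.004)),(S,sa((467,163)),(-k,-.005,.166)),(S,sa((480,155)),(-k,.005,.166)),(S,sa((543,238)),(k,.005,.166)),(S,sa((528,280)),(k,-.005,.142)),(S,sa((468,195)),(-k,-.005,.142))]
b=.035;t=.015;B=.006
# post frame
pos=[(T,tb((197,295)),(b,b,B)),(T,tb((270,279)),(b,-b,B)),(T,tb((212,366)),(-b,b,B)),(T,tb((285,350)),(-b,-b,B)),
(T,tb((265,309)),(t,t,.175)),(T,tb((302,304)),(t,-t,.175)),(T,tb((270,349)),(-t,t,.175)),(T,tb((306,343)),(-t,-t,.175)),(T,tb((332,314)),(0,-.041,.165)),
(S,sb((235,257)),(-t,-t,.175)),(S,sb((290,235)),(-t,t,.175)),(S,sb((307,263)),(t,t,.175)),(S,sb((250,280)),(t,-t,.175)),(S,sb((200,288)),(0,-.041,.165)),
(S,sb((240,472)),(-b,-b,B)),(S,sb((285,546)),(b,-b,B)),(S,sb((397,502)),(b,b,B)),(S,sb((350,435)),(-b,b,B))]
if __name__=="__main__":
  Q={}
  for n,o in (("carton",car),("keeper",kee),("post",pos)):
    q,R=fit(o,[.5,0,0]); Q[n]=q
    print(n,np.round(q[:2],4),round(np.degrees(q[2]),2)); print(np.round(R,1).tolist())
  print("pin",W(Q["post"],[[0,-.027,.165]]))
  for c in [(95,94),(108,297)]: print("corner top",onz(T,tb(c),.028),onz(T,tb(c),.0))
  for c in [(295,190),(700,166)]: print("backfence",onz(T,ta(c),.028),onz(T,ta(c),0))
  for c in [(175,655),(668,500),(78,440)]: print("scene",onz(S,sa(c),.028),onz(S,sa(c),0))
  pickle.dump(Q,open("q0.pkl","wb"))
E
python3 fit.py
```

```text
carton [0.5537 0.1649] 4.45
[[-0.1, 0.1], [-0.3, -0.1], [-0.2, 0.6], [-0.1, 0.3], [0.4, -0.2], [0.6, 0.6], [-0.4, 0.2], [0.2, -0.3], [0.9, 0.3], [0.1, -0.1], [-0.5, 1.4], [0.3, 0.7]]
keeper [0.5466 0.0732] 0.66
[[-0.6, -0.3], [-0.4, -0.5], [-0.5, 0.3], [-0.3, 0.5], [0.1, 0.0], [0.4, 0.0], [-0.1, -0.3], [-0.2, 0.6], [-0.5, -0.8], [0.2, 0.0], [0.2, 1.3], [-0.4, 0.9], [-0.7, -0.2]]
post [ 0.4727 -0.2865] 10.77
[[-0.2, -0.9], [0.5, -0.4], [-0.2, 0.7], [0.5, 1.2], [-0.4, 0.3], [-0.5, -0.4], [0.4, -0.6], [0.7, -1.0], [0.2, 0.4], [-0.2, -1.9], [-0.5, -1.0], [0.1, -0.9], [0.7, -0.6], [-0.1, 1.0], [0.0, 0.6], [-0.6, 0.2], [0.4, 0.1], [0.7, -0.4]]
pin [[ 0.47775051 -0.31304943  0.165     ]]
corner top [ 0.67812383 -0.15233128  0.028     ] [ 0.68231184 -0.15534743  0.        ]
corner top [ 0.49613987 -0.16270167  0.028     ] [ 0.49635743 -0.16594407  0.        ]
backfence [0.66026534 0.12425071 0.028     ] [0.66406372 0.12726889 0.        ]
backfence [ 0.67317598 -0.09373026  0.028     ] [ 0.67725604 -0.09546787  0.        ]
scene [ 0.68110588 -0.16087689  0.028     ] [ 0.65466871 -0.15562689  0.        ]
scene [0.6638733  0.12597932 0.028     ] [ 6.36909141e-01  1.40001645e-01 -1.11022302e-16]
scene [ 0.49934369 -0.16761966  0.028     ] [ 0.46734807 -0.16257586  0.        ]
```

The carton is at scene (332,195) and top (207,213), with the label on the world +y side. The keeper stands beside it at top (258,218).

There are three candidates for the post:
- **Grey, dark base:** scene (170,218), top (385,247).
- **Green:** scene (145,193), top (400,296).
- **Green:** scene (209,190), top (331,277).

Only the grey aluminium one fits the description, and the enlarged crop confirms it. The model fits agree to within about 1 px.

```bash
cat >> h.py <<'E'
from scipy.spatial.transform import Rotation as Ro
def plan(tp,yaw,n,pose=None):
    o=get_obs(); p=np.array(o["tool_pos"]); R=Ro.from_euler("xyz",o["tool_rot"],degrees=True)
    Rt=Ro.from_euler("xyz",[180,0,yaw],degrees=True)
    rv=(R.inv()*Rt).as_rotvec(degrees=True)
    print("from",np.round(p,4),np.round(o["tool_rot"],2),"t",o["time_s"],"grip",round(o["grip_width"],4),"F",np.round(o["force"],1))
    d=(np.array(tp)-p)/n
    print("total tool shift",np.round(R.inv().apply(np.array(tp)-p),4),"rv",np.round(rv,2))
    for i in range(n):
        r=R*Ro.from_rotvec(rv*i/n,degrees=True); print(" ".join("%.4f"%v for v in r.inv().apply(d))," ".join("%.2f"%v for v in rv/n))
E
python3 - <<'E'
from fit import *
for n,c,z in (("g1",(400,296),0.),("g2",(331,277),0.),("tape",(397,165),.048),("cup",(133,158),.07),("tube",(187,137),.11),("g1head",(428,299),.165)): print(n,np.round(onz(T,c,z),3))
plan([.5466,.0732,.285],.66,20)
print(get_obs()["qpos"])
E
```

```text
g1 [ 0.34  -0.341  0.   ]
g2 [ 0.392 -0.153  0.   ]
tape [ 0.692 -0.326  0.048]
cup [0.707 0.373 0.07 ]
tube [0.753 0.222 0.11 ]
g1head [ 0.351 -0.368  0.165]
from [ 0.1613 -0.6297  0.2923] [180.     0.    14.37] t 1.3 grip 0.087 F [-0.3  0.4 -0.6]
total tool shift [ 0.5477 -0.5853  0.0072] rv [ 0.    0.   13.71]
0.0274 -0.0293 0.0004 0.00 0.00 0.69
0.0270 -0.0296 0.0004 0.00 0.00 0.69
0.0267 -0.0299 0.0004 0.00 0.00 0.69
0.0263 -0.0302 0.0004 0.00 0.00 0.69
0.0260 -0.0305 0.0004 0.00 0.00 0.69
0.0256 -0.0308 0.0004 0.00 0.00 0.69
0.0252 -0.0312 0.0004 0.00 0.00 0.69
0.0248 -0.0315 0.0004 0.00 0.00 0.69
0.0245 -0.0317 0.0004 0.00 0.00 0.69
0.0241 -0.0320 0.0004 0.00 0.00 0.69
0.0237 -0.0323 0.0004 0.00 0.00 0.69
0.0233 -0.0326 0.0004 0.00 0.00 0.69
0.0229 -0.0329 0.0004 0.00 0.00 0.69
0.0225 -0.0332 0.0004 0.00 0.00 0.69
0.0221 -0.0334 0.0004 0.00 0.00 0.69
0.0217 -0.0337 0.0004 0.00 0.00 0.69
0.0213 -0.0339 0.0004 0.00 0.00 0.69
0.0209 -0.0342 0.0004 0.00 0.00 0.69
0.0205 -0.0344 0.0004 0.00 0.00 0.69
0.0201 -0.0347 0.0004 0.00 0.00 0.69
[76.43765352 18.39476803 -4.01568099 83.10778117  1.29555733 78.54109869
 -3.26019625]
```

Call:
carry_out(
  increments="0.45 0.028 -0.029 0 0 0 0.7;0.45 0.027 -0.03 0 0 0 0.7;0.45 0.027 -0.03 0 0 0 0.7;0.45 0.026 -0.03 0 0 0 0.7;0.45 0.026 -0.03 0 0 0 0.7;0.45 0.026 -0.031 0 0 0 0.7;0.45 0.025 -0.031 0 0 0 0.7;0.45 0.025 -0.031 0 0 0 0.7;0.45 0.024 -0.032 0 0 0 0.7;0.45 0.024 -0.032 0 0 0 0.7;0.45 0.024 -0.032 0 0 0 0.7;0.45 0.023 -0.033 0 0 0 0.7;0.45 0.023 -0.033 0 0 0 0.7;0.45 0.022 -0.033 0 0 0 0.7;0.45 0.022 -0.033 0 0 0 0.7;0.45 0.022 -0.034 0 0 0 0.7;0.45 0.021 -0.034 0 0 0 0.7;0.45 0.021 -0.034 0 0 0 0.7",
  force=35,
)

```text
time_s: 3.55
tool_pos: [0.5224, 0.0165, 0.2934]
tool_rot: [179.4, -0.4, 0.9]
force: [1.0, -0.2, 0.9]
grip_width: 0.0389
```

Run:
```python
from h import *
plan([.5466,.0732,.285],.66,3)
print(get_obs()["qpos"])
```

```text
from [0.5224 0.0165 0.2934] [179.4  -0.4   0.9] t 3.55 grip 0.0389 F [ 1.  -0.2  0.9]
total tool shift [ 0.0251 -0.0564  0.008 ] rv [ 0.6  -0.4   0.24]
0.0084 -0.0188 0.0027 0.20 -0.13 0.08
0.0083 -0.0188 0.0027 0.20 -0.13 0.08
0.0083 -0.0188 0.0028 0.20 -0.13 0.08
[ 37.65054042   5.41808302 -44.89180893  99.95553643   4.6039738
  75.91361877 -97.3119838 ]
```

Call:
carry_out(
  increments="0.45 0.0085 -0.019 0.003 0.2 -0.15 0.1;0.45 0.0085 -0.019 0.003 0.2 -0.15 0.1;0.45 0.0085 -0.019 0.003 0.2 -0.15 0.1;0.45 0 0 0 0 0 0",
)

```text
time_s: 4.05
tool_pos: [0.5484, 0.0796, 0.2846]
tool_rot: [-179.9, -0.0, 0.9]
force: [0.2, -0.1, 0.9]
grip_width: 0.0392
```

Run:
```python
from h import *
plan([.5466,.0732,.205],.66,4)
T=read_camera("top");S=read_camera("scene")
crop(S,"pics/s1.png",240,60,380,200,4);crop(T,"pics/t1.png",170,140,330,280,4)
```

```text
from [0.5484 0.0796 0.2846] [-1.7987e+02 -2.0000e-02  9.4000e-01] t 4.05 grip 0.0392 F [ 0.2 -0.1  0.9]
total tool shift [-0.0019  0.0066  0.0796] rv [-0.13 -0.02  0.28]
-0.0005 0.0017 0.0199 -0.03 -0.00 0.07
-0.0005 0.0016 0.0199 -0.03 -0.00 0.07
-0.0005 0.0016 0.0199 -0.03 -0.00 0.07
-0.0005 0.0016 0.0199 -0.03 -0.00 0.07
```

Call:
carry_out(
  increments="0.45 -0.001 0.006 0 0 0 0.2;0.45 -0.001 0.001 0.01 0 0 0.1;0.45 0 0 0.01 0 0 0",
)

```text
time_s: 4.53
tool_pos: [0.5464, 0.0669, 0.2645]
tool_rot: [179.9, -0.1, 0.2]
force: [-0.7, 0.8, 0.7]
grip_width: 0.0391
```

Run:
```python
from h import *
plan([.5466,.0732,.205],.66,3)
T=read_camera("top");S=read_camera("scene")
crop(S,"pics/s1.png",240,60,380,200,4);crop(T,"pics/t1.png",170,140,330,280,4)
```

```text
from [0.5464 0.0669 0.2645] [ 1.799e+02 -1.300e-01  1.900e-01] t 4.525 grip 0.0391 F [-0.7  0.8  0.7]
total tool shift [ 0.0001 -0.0064  0.0595] rv [ 0.11 -0.13 -0.47]
0.0000 -0.0021 0.0198 0.04 -0.04 -0.16
0.0001 -0.0021 0.0198 0.04 -0.04 -0.16
0.0001 -0.0021 0.0198 0.04 -0.04 -0.16
```

View pics/s1.png

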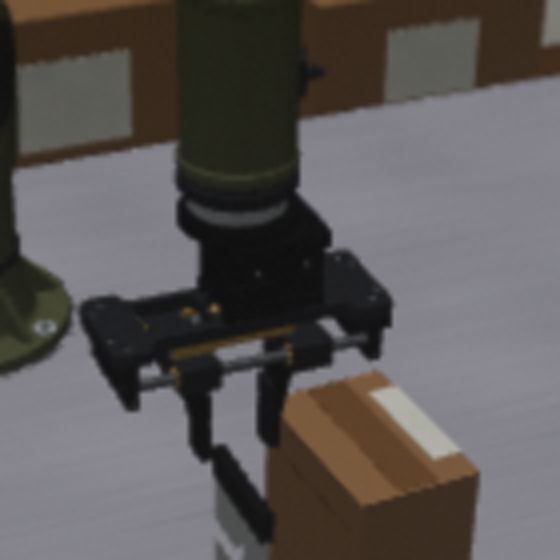

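Call:
carry_out(
  increments="0.45 0 -0.003 0.005 0 0 -0.2;0.45 0 0 0 0 0 0",
)

```text
time_s: 4.88
tool_pos: [0.5457, 0.0704, 0.2581]
tool_rot: [179.9, 0.0, 0.5]
force: [0.2, 0.7, 0.4]
grip_width: 0.0392
```

Run:
```python
from h import *
plan([.5466,.0732,.205],.66,3)
```

```text
from [0.5457 0.0704 0.2581] [1.7993e+02 3.0000e-02 4.6000e-01] t 4.875 grip 0.0392 F [0.2 0.7 0.4]
total tool shift [ 0.001  -0.0028  0.0531] rv [ 0.07  0.03 -0.2 ]
0.0003 -0.0009 0.0177 0.02 0.01 -0.07
0.0003 -0.0009 0.0177 0.02 0.01 -0.07
0.0003 -0.0009 0.0177 0.02 0.01 -0.07
```

Call:
carry_out(
  increments="0.45 0.0005 -0.001 0.015 0 0 -0.1;0.45 0.0005 -0.001 0.015 0 0 -0.1;0.45 0 0 0.015 0 0 0;0.45 0 0 0.006 0 0 0;0.45 0 0 0 0 0 0",
)

```text
time_s: 5.5
tool_pos: [0.5462, 0.0728, 0.2025]
tool_rot: [180.0, 0.1, 0.7]
force: [0.4, 0.3, 0.6]
grip_width: 0.0387
```

Run:
```python
from h import *
plan([.5466,.0732,.205],.66,1)
T=read_camera("top");S=read_camera("scene")
crop(S,"pics/s2.png",240,100,360,250,4)
```

```text
from [0.5462 0.0728 0.2025] [1.7995e+02 1.3000e-01 7.2000e-01] t 5.5 grip 0.0387 F [0.4 0.3 0.6]
total tool shift [ 0.0004 -0.0004 -0.0025] rv [0.05 0.13 0.06]
0.0004 -0.0004 -0.0025 0.05 0.13 0.06
```

View pics/s2.png

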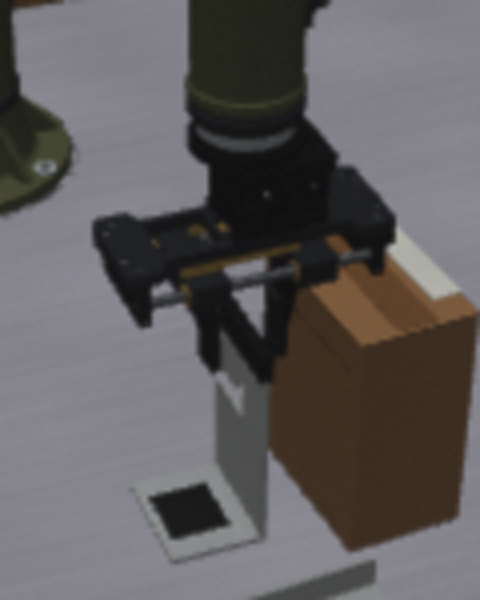

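The fingers straddle the trim at crop (235,340), so I'm closing.

Call:
carry_out(
  increments="0 0 0 0 0 0 0;0 0 0 0 0 0 0;0 0 0 0 0 0 0;0 0 0 0 0 0 0;0 0 0 0 0 0 0",
  force=40,
)

```text
time_s: 6.22
tool_pos: [0.5475, 0.0726, 0.2048]
tool_rot: [179.9, -0.1, 0.7]
force: [-0.5, -0.4, -1.1]
grip_width: 0.0096
```

Call:
carry_out(
  increments="0 0 0 -0.01 0 0 0;0 0 0 -0.015 0 0 0;0 0 0 -0.02 0 0 0;0 0 0 0 0 0 0",
)

```text
time_s: 6.72
tool_pos: [0.547, 0.073, 0.2524]
tool_rot: [179.9, -0.1, 0.7]
force: [0.5, 0.2, -3.2]
grip_width: 0.0099
```

Run:
```python
from h import *
o=get_obs(); print(o["tool_pos"],o["tool_rot"],o["grip_width"],o["force"],o["wrist_torque"])
T=read_camera("top");S=read_camera("scene")
crop(S,"pics/s3.png",240,80,360,250,4)
q=pickle=None
import pickle; q=pickle.load(open("q0.pkl","rb"))["post"]
plan([.5466,0,.31],.66,3)
```

```text
[0.54699303 0.07304007 0.25240535] [ 1.79936367e+02 -6.03729936e-02  7.07545932e-01] 0.00994234473428207 [ 0.45434099  0.17934599 -3.2200578 ] [ 0.08491704 -0.05910976  0.04262058]
from [0.5459 0.0726 0.2504] [1.7992e+02 1.4000e-01 7.0000e-01] t 6.825 grip 0.0096 F [-0.5 -0.1 -2.8]
total tool shift [-0.0003  0.0727 -0.0595] rv [0.08 0.14 0.04]
-0.0001 0.0242 -0.0198 0.03 0.05 0.01
-0.0001 0.0242 -0.0199 0.03 0.05 0.01
-0.0001 0.0242 -0.0199 0.03 0.05 0.01
```

View pics/s3.png

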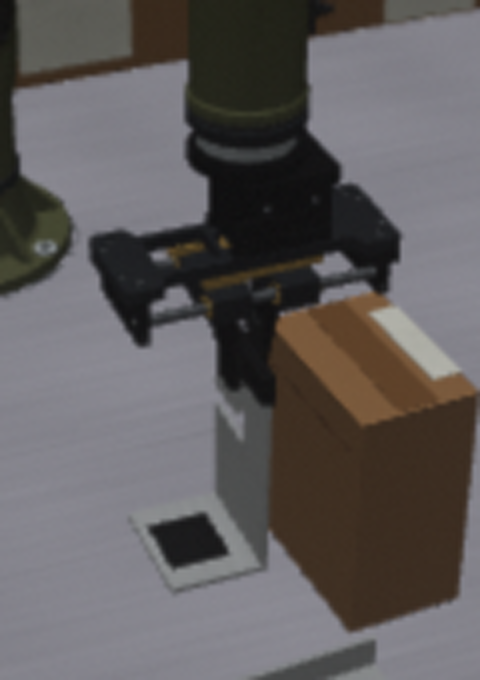

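The keeper is lifted cleanly, with the web upright and the foot at crop (195,550). Next I'll go to the pin's +x side.

Call:
carry_out(
  increments="0 0 0.005 -0.015 0 0 0;0 0 0.012 -0.015 0 0 0;0 0 0.018 -0.005 0 0 -0.8;0 0 0.022 0 0 0 -0.8;0 0 0.022 0 0 0 -0.8;0 0.001 0.022 0 0 0 -0.8;0 0.001 0.022 0 0 0 -0.8;0 0.002 0.022 0 0 0 -0.8;0 0.002 0.022 0 0 0 -0.8;0 0.003 0.022 0 0 0 -0.8;0 0.003 0.022 0 0 0 -0.8;0 0.003 0.022 0 0 0 -0.8;0 0.003 0.02 0 0 0 -0.8;0 0.003 0.018 0 0 0 -0.8;0 0.003 0.012 0 0 0 -0.4;0 0.001 0.008 0 0 0 0;0 0 0 0 0 0 0;0 0 0 0 0 0 0",
)

```text
time_s: 9.07
tool_pos: [0.5972, -0.2367, 0.2973]
tool_rot: [179.7, 0.1, 10.6]
force: [-0.6, 0.2, -2.0]
grip_width: 0.0097
```

Run:
```python
from h import *
plan([.5564,-.298,.2755],10.77,3)
T=read_camera("top");S=read_camera("scene")
crop(S,"pics/s4.png",100,110,240,260,5); crop(T,"pics/t4.png",340,160,460,300,5)
import pickle; pickle.dump((S,T),open("p4.pkl","wb"))
```

```text
from [ 0.5972 -0.2367  0.2973] [1.7967e+02 7.0000e-02 1.0560e+01] t 9.075 grip 0.0097 F [-0.6  0.2 -2. ]
total tool shift [-0.0514  0.0527  0.0222] rv [ 0.33  0.07 -0.21]
-0.0171 0.0176 0.0074 0.11 0.02 -0.07
-0.0171 0.0175 0.0074 0.11 0.02 -0.07
-0.0172 0.0175 0.0073 0.11 0.02 -0.07
```

View pics/s4.png

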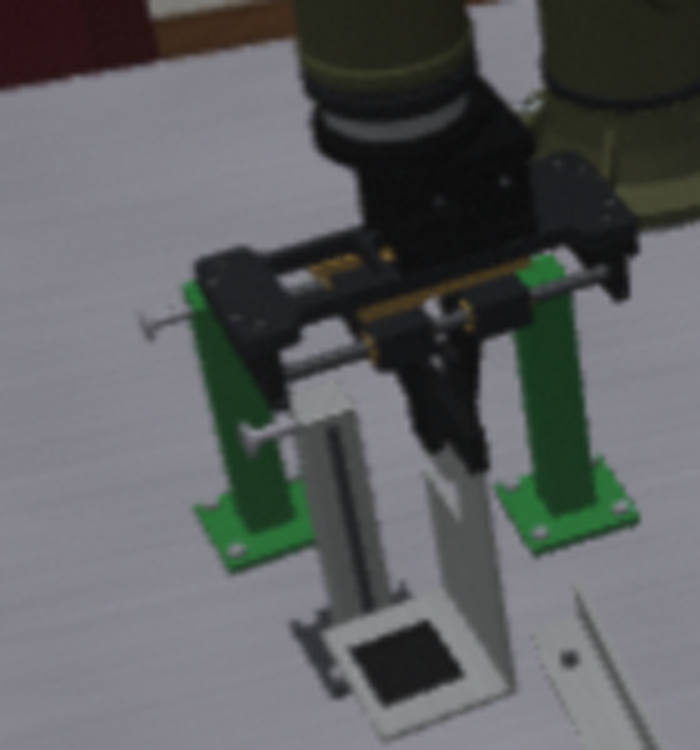

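View pics/t4.png

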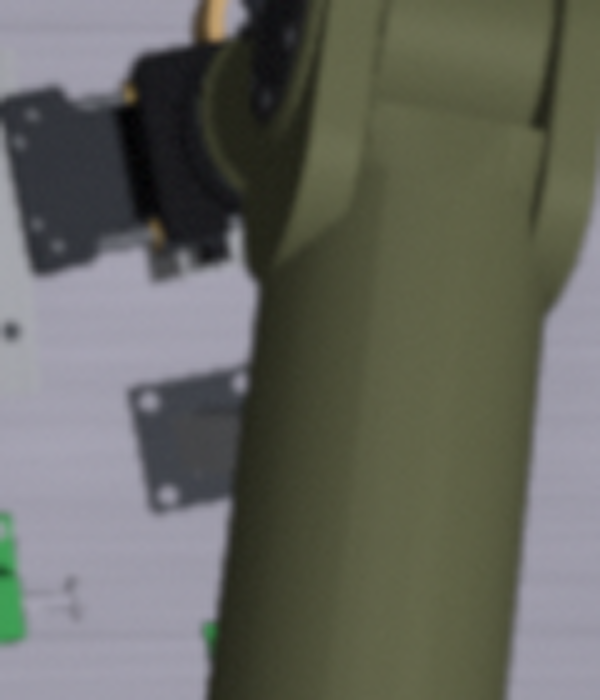

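Call:
carry_out(
  increments="0 -0.006 0.01 0.004 0 0 0;0 -0.007 0.012 0.005 0.1 0 0;0 -0.007 0.012 0.005 0.1 0 -0.1;0 -0.006 0.01 0.005 0.1 0 -0.1;0 -0.003 0.005 0.002 0 0 0;0 0 0 0 0 0 0;0 0 0 0 0 0 0",
)

```text
time_s: 10.05
tool_pos: [0.5753, -0.295, 0.2748]
tool_rot: [180.0, 0.1, 10.7]
force: [-0.3, 0.2, -2.8]
grip_width: 0.0095
```

Run:
```python
from h import *
plan([.576,-.2943,.2755],10.77,1)
S=read_camera("scene")
crop(S,"pics/s5.png",100,140,220,260,6)
import pickle; pickle.dump(S,open("p5.pkl","wb"))
o=get_obs(); print(o["tool_pos"],o["tool_rot"])
```

```text
from [ 0.5753 -0.295   0.2748] [1.7996e+02 1.3000e-01 1.0700e+01] t 10.05 grip 0.0095 F [-0.3  0.2 -2.8]
total tool shift [ 0.0008 -0.0005 -0.0007] rv [ 0.04  0.13 -0.07]
0.0008 -0.0005 -0.0007 0.04 0.13 -0.07
[ 0.57534916 -0.29493075  0.27482491] [1.79946992e+02 1.34997758e-01 1.07076308e+01]
```

View pics/s5.png

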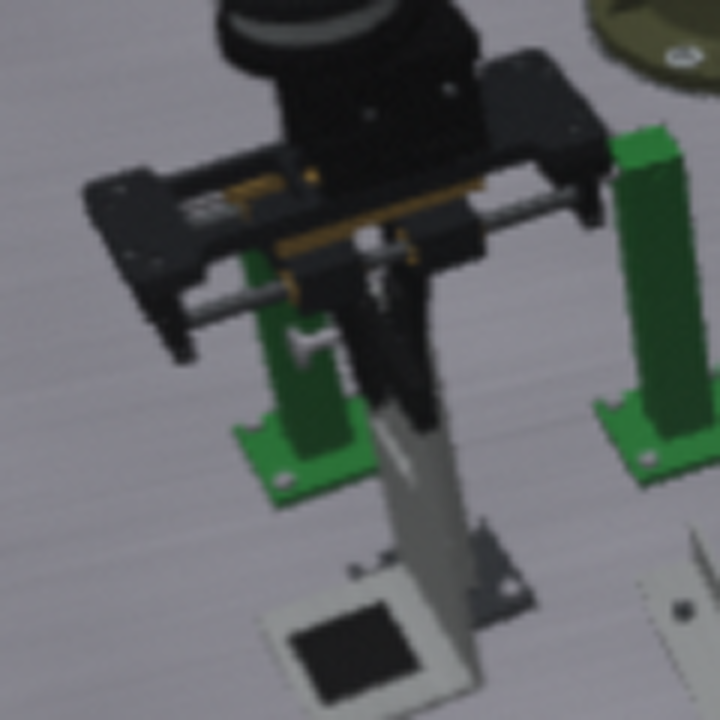

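Run:
```python
from fit import *
S=pickle.load(open("p5.pkl","rb")); Q=pickle.load(open("q0.pkl","rb"))
k=.045; a=np.radians(10.7)
P=np.array([(-k,-.07,.004),(k,-.07,.004),(k,-.002,0),(-k,-.005,.142),(k,-.005,.142),(-k,-.002,.101),(-k,-.002,.085),(.007,-.002,.101),(.007,-.002,.085),(.007,-.002,.113),(-.007,-.002,.113)])
w=W([.5753,-.295,a],P); w[:,2]+=.2748-.2035
u=proj(S,w)
h=W(Q["post"],[(0,-.041,.165),(0,-.039,.175),(0,-.039,.155),(0,-.015,.165),(-.015,-.015,.175),(.015,-.015,.175)]); v=proj(S,h)
im=cv2.resize(S["img"][140:260,100:220],None,fx=6,fy=6,interpolation=cv2.INTER_CUBIC)
for p,c in [(x,(0,0,255)) for x in u]+[(x,(0,255,0)) for x in v]:
    q=(p-[100,140]+.5)*6-.5; cv2.drawMarker(im,tuple(np.round(q).astype(int).tolist()),c,cv2.MARKER_CROSS,10,1)
cv2.imwrite("pics/ov5.png",im)
```

```text
(no output)
```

View pics/ov5.png

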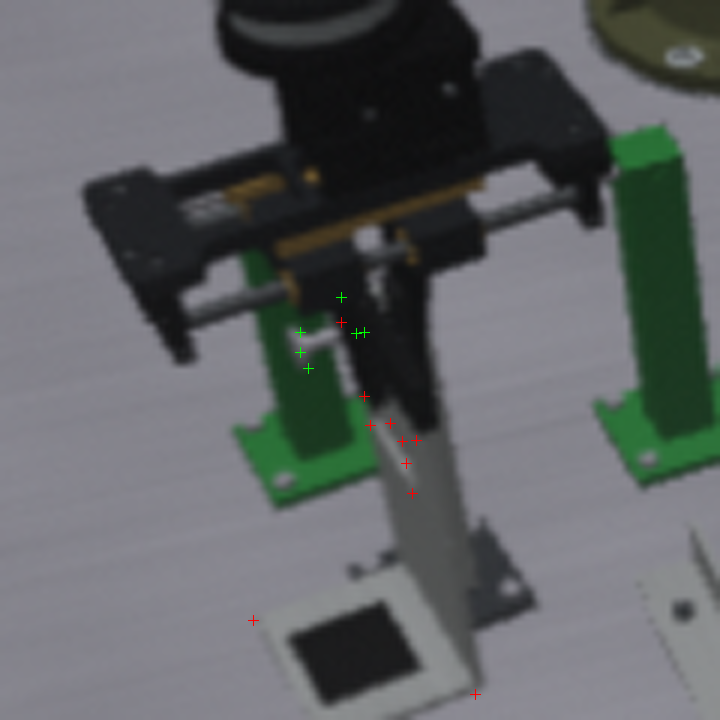

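The overlay puts the keeper within about 1 px of the prediction, and the pin head at crop (301,345) likewise. I'll slide along the pin's -x with the slot level.

Call:
carry_out(
  increments="0 -0.008 0.001 0 0 0 0;0 -0.01 0 0 0 0 0;0 -0.01 0 0 0 0 0;0 -0.01 0 0 0 0 0;0 -0.008 0 0 0 0 0;0 -0.004 0 0 0 0 0;0 0 0 0 0 0 0",
)

```text
time_s: 10.98
tool_pos: [0.5228, -0.3051, 0.2758]
tool_rot: [179.9, 0.1, 10.8]
force: [0.0, -0.3, -1.8]
grip_width: 0.0098
```

```bash
cat > ov.py <<'E'
from fit import *
import sys
def ov(name,x0,y0,x1,y1,kk,dz=.2035,dy=.002):
    S=read_camera("scene"); o=get_obs(); Q=pickle.load(open("q0.pkl","rb"))
    k=.045; a=np.radians(o["tool_rot"][2]); p=o["tool_pos"]
    P=np.array([(-k,-.07,.004),(k,-.07,.004),(k,-.002,0),(-k,-.002,.101),(-k,-.002,.085),(.007,-.002,.101),(.007,-.002,.085),(.007,-.002,.113),(-.007,-.002,.113)])
    P[:,1]+=dy
    w=W([p[0],p[1],a],P); w[:,2]+=p[2]-dz
    u=proj(S,w); v=proj(S,W(Q["post"],[(0,-.041,.165),(0,-.015,.165)]))
    im=cv2.resize(S["img"][y0:y1,x0:x1],None,fx=kk,fy=kk,interpolation=cv2.INTER_CUBIC)
    cv2.imwrite(name,im); im=im.copy()
    for q,c in [(x,(0,0,255)) for x in u]+[(x,(0,255,0)) for x in v]:
        q=(q-[x0,y0]+.5)*kk-.5; cv2.drawMarker(im,tuple(np.round(q).astype(int).tolist()),c,cv2.MARKER_CROSS,10,1)
    cv2.imwrite(name.replace(".png","o.png"),im)
    pp=W(Q["post"],[[0,-.027,.165]])[0]; c,s=np.cos(Q["post"][2]),np.sin(Q["post"][2]); d=p-pp
    print("t",o["time_s"],"keeper TCP in pin frame x,y",round(d[0]*c+d[1]*s,4),round(-d[0]*s+d[1]*c,4),"underside z",round(p[2]-dz,4),"rot",np.round(o["tool_rot"],2),"F",np.round(o["force"],1),"M",np.round(o["wrist_torque"],2))
E
python3 - <<'E'
from ov import *
ov("pics/s6.png",90,140,210,260,6)
E
```

```text
t 11.025 keeper TCP in pin frame x,y 0.046 -0.0005 underside z 0.0724 rot [1.7988e+02 1.1000e-01 1.0780e+01] F [ 0.7  0.9 -2. ] M [ 0.02  0.01 -0.06]
```

View pics/s6o.png

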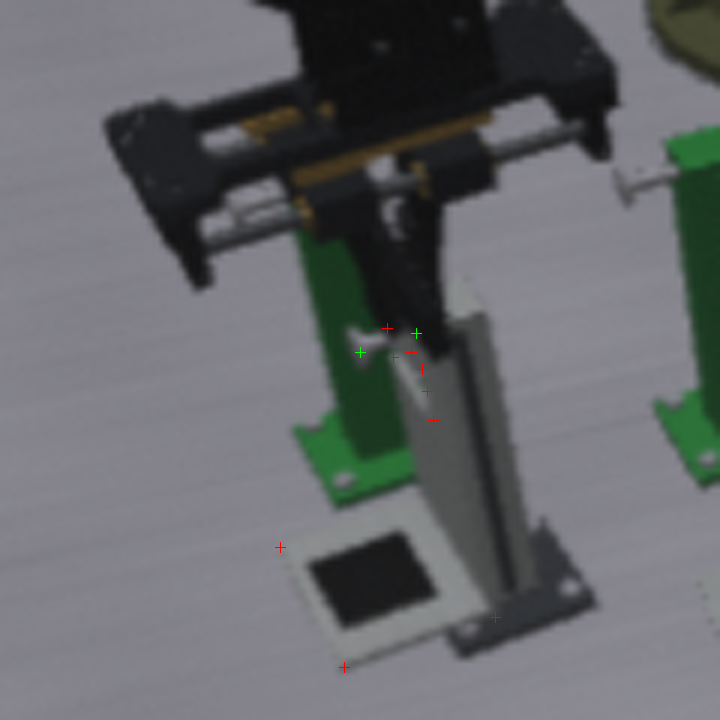

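Call:
carry_out(
  increments="0 -0.007 0 0 0 0 0;0 -0.008 0 0 0 0 0;0 -0.008 0 0 0 0 0;0 -0.007 0 0 0 0 0;0 -0.004 0 0 0 0 0;0 0 0 0 0 0 0",
)

```text
time_s: 11.78
tool_pos: [0.4875, -0.3116, 0.2758]
tool_rot: [179.9, 0.1, 10.8]
force: [0.8, 0.0, -3.4]
grip_width: 0.01
```

Run:
```python
from ov import *
ov("pics/s7.png",90,140,210,260,6)
```

```text
t 11.825 keeper TCP in pin frame x,y 0.01 -0.0003 underside z 0.0723 rot [1.799e+02 1.000e-01 1.082e+01] F [-0.3 -0.7 -2.9] M [ 0.04  0.   -0.03]
```

View pics/s7o.png

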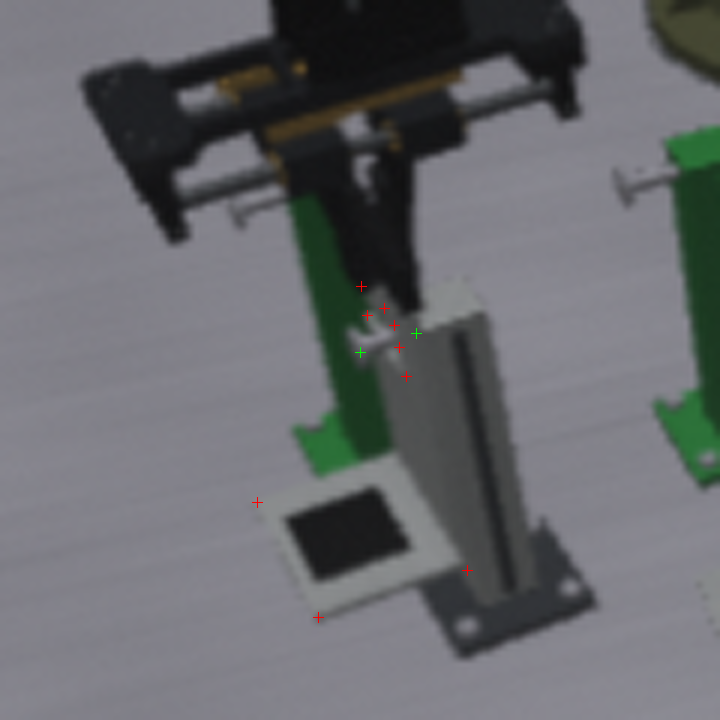

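Call:
carry_out(
  increments="0 -0.005 0 0 0 0 0;0 -0.004 0 0 0 0 0;0 0 0 0 0 0 0",
)

```text
time_s: 12.2
tool_pos: [0.4787, -0.3129, 0.2758]
tool_rot: [179.9, 0.1, 10.9]
force: [-0.3, -0.2, -2.3]
grip_width: 0.0098
```

Run:
```python
from ov import *
ov("pics/s8.png",100,150,200,250,7)
```

```text
t 12.25 keeper TCP in pin frame x,y 0.0011 -0.0 underside z 0.0724 rot [1.7991e+02 7.0000e-02 1.0870e+01] F [ 0.  -0.1 -3.2] M [0.04 0.05 0.01]
```

View pics/s8.png

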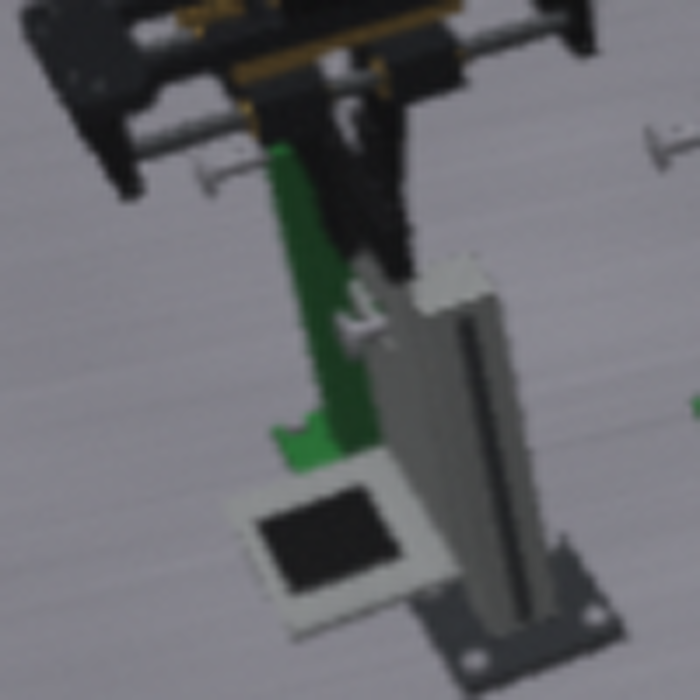

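Call:
carry_out(
  increments="0 -0.002 0 0 0 0 0;0 -0.002 0 0 0 0 0",
)

```text
time_s: 12.5
tool_pos: [0.475, -0.3134, 0.2758]
tool_rot: [179.9, 0.1, 10.9]
force: [-0.7, 0.8, -2.3]
grip_width: 0.0098
```

Call:
carry_out(
  increments="0 -0.002 0 0 0 0 0",
)

```text
time_s: 12.62
tool_pos: [0.4739, -0.3135, 0.2759]
tool_rot: [179.9, -0.1, 10.9]
force: [4.9, 0.8, -5.3]
grip_width: 0.0098
```

Run:
```python
from ov import *
ov("pics/s9.png",100,150,200,250,7)
```

```text
t 12.675 keeper TCP in pin frame x,y -0.0039 0.0002 underside z 0.0725 rot [ 1.799e+02 -1.000e-01  1.093e+01] F [ 4.4  0.7 -4.9] M [ 0.14 -0.98 -0.01]
```

Contact at the slot's inner end (+4.9 N in x, right where the geometry puts it). I'll back off 3 mm and sink.

Call:
carry_out(
  increments="0 0.003 0 0 0 0 0;0 0 0 0 0 0 0;0 0 0 0.004 0 0 0;0 0 0 0.004 0 0 0;0 0 0 0 0 0 0",
)

```text
time_s: 13.3
tool_pos: [0.4756, -0.3133, 0.267]
tool_rot: [179.9, 0.1, 10.9]
force: [-0.5, 0.6, -1.9]
grip_width: 0.0092
```

Run:
```python
from ov import *
ov("pics/s10.png",100,150,200,250,7)
```

```text
t 13.35 keeper TCP in pin frame x,y -0.0021 0.0001 underside z 0.0637 rot [1.7993e+02 1.0000e-01 1.0900e+01] F [ 0.4 -0.5 -2.4] M [0.04 0.07 0.04]
```

View pics/s10.png

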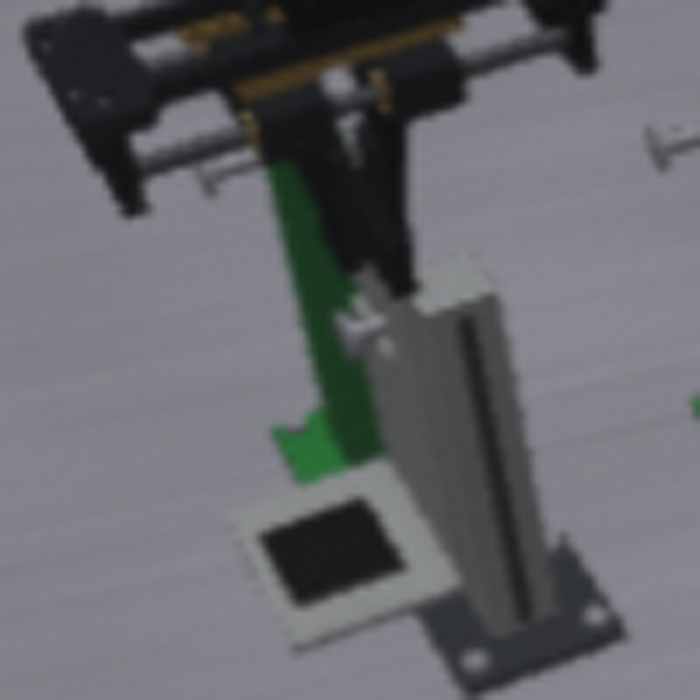

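Call:
carry_out(
  increments="0 0.0005 0 0.003 0 0 0;0 0 0 0.003 0 0 0;0 0 0 0.002 0 0 0",
)

```text
time_s: 13.72
tool_pos: [0.4765, -0.3135, 0.2602]
tool_rot: [179.9, 0.1, 10.9]
force: [-3.4, 1.8, 10.3]
grip_width: 0.0097
```

Run:
```python
from ov import *
ov("pics/s11.png",100,150,200,250,7)
```

```text
t 13.775 keeper TCP in pin frame x,y -0.0013 -0.0001 underside z 0.0568 rot [1.7986e+02 7.0000e-02 1.0900e+01] F [-1.7  0.8  4.1] M [ 0.26  0.51 -0.01]
```

Seated: the pin took +10 N upward at underside z ≈ 56.8 mm (56 expected). Releasing.

Call:
carry_out(
  increments="0.6 0 0 0 0 0 0;0.6 0 0 0 0 0 0;0.6 0 0 0 0 0 0;0.6 0 0 0 0 0 0",
)

```text
time_s: 14.28
tool_pos: [0.4772, -0.3139, 0.2612]
tool_rot: [179.7, -0.0, 10.9]
force: [-0.5, -0.6, 0.4]
grip_width: 0.0416
```

Run:
```python
from ov import *
ov("pics/s12.png",100,150,200,250,7)
print(get_obs()["grip_width"])
```

```text
t 14.325 keeper TCP in pin frame x,y -0.0007 -0.0007 underside z 0.0577 rot [ 1.7973e+02 -4.0000e-02  1.0900e+01] F [-0.1  0.2  0.1] M [ 0.01  0.02 -0.03]
0.045251715743686236
```

View pics/s12.png

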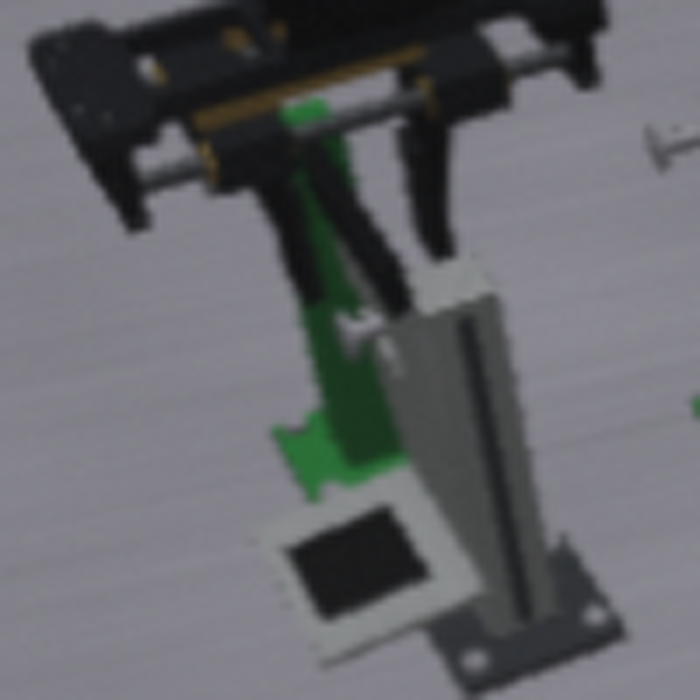

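It hangs free on the pin (force ≈ 0, leaning against the post's face). I'll lift clear.

Call:
carry_out(
  increments="0.6 0 0 -0.005 0 0 0;0.6 0 0 -0.01 0 0 0;0.6 0 0 -0.015 0 0 0;0.6 0 0 -0.02 0 0 0;0.6 0 0 -0.02 0 0 0;0.8 0 0 -0.015 0 0 0;1 0 -0.015 -0.005 0 0 -3;1 0.005 -0.03 0 0 0 -5",
)

```text
time_s: 15.32
tool_pos: [0.4721, -0.2701, 0.3598]
tool_rot: [179.5, -0.2, 18.9]
force: [-0.3, 0.5, 1.0]
grip_width: 0.0747
```

Run:
```python
from h import *
plan([.5463,.2597,.345],94.45,18)
S=read_camera("scene")
crop(S,"pics/s13.png",100,150,200,250,6)
```

```text
from [ 0.4721 -0.2701  0.3598] [ 1.7951e+02 -1.7000e-01  1.8890e+01] t 15.325 grip 0.0747 F [-0.3  0.5  1. ]
total tool shift [ 0.2417 -0.4774  0.0114] rv [  0.54   0.18 -75.56]
0.0134 -0.0265 0.0006 0.03 0.01 -4.20
0.0153 -0.0255 0.0007 0.03 0.01 -4.20
0.0172 -0.0243 0.0007 0.03 0.01 -4.20
0.0189 -0.0230 0.0007 0.03 0.01 -4.20
0.0205 -0.0215 0.0007 0.03 0.01 -4.20
0.0220 -0.0200 0.0007 0.03 0.01 -4.20
0.0234 -0.0183 0.0007 0.03 0.01 -4.20
0.0247 -0.0165 0.0007 0.03 0.01 -4.20
0.0259 -0.0147 0.0008 0.03 0.01 -4.20
0.0269 -0.0127 0.0008 0.03 0.01 -4.20
0.0277 -0.0107 0.0008 0.03 0.01 -4.20
0.0284 -0.0087 0.0008 0.03 0.01 -4.20
0.0290 -0.0066 0.0008 0.03 0.01 -4.20
0.0294 -0.0044 0.0008 0.03 0.01 -4.20
0.0296 -0.0023 0.0008 0.03 0.01 -4.20
0.0297 -0.0001 0.0008 0.03 0.01 -4.20
0.0296 0.0021 0.0008 0.03 0.01 -4.20
0.0294 0.0043 0.0008 0.03 0.01 -4.20
```

View pics/s13.png

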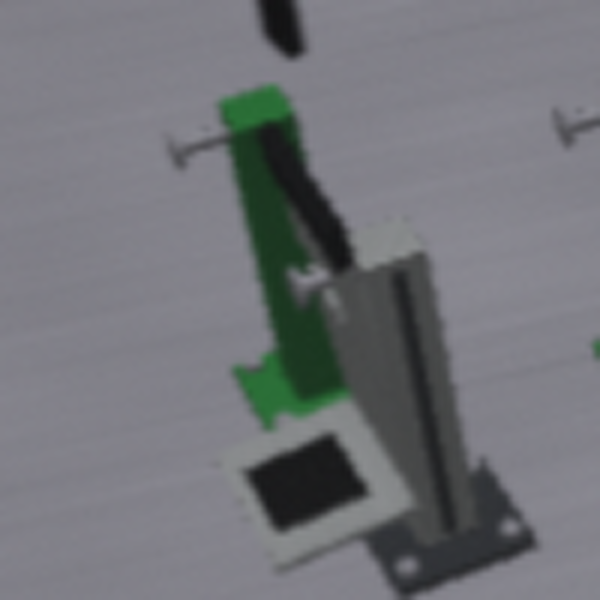

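The keeper hangs by itself on the pin (head at crop (310,285)). Next I'll go to the carton's label side.

Call:
carry_out(
  increments="1 0.013 -0.026 0 0 0 -4.2;1 0.015 -0.025 0 0 0 -4.2;1 0.017 -0.024 0 0 0 -4.2;1 0.019 -0.023 0 0 0 -4.2;1 0.02 -0.021 0 0 0 -4.2;1 0.022 -0.02 0 0 0 -4.2;1 0.023 -0.018 0 0 0 -4.2;1 0.025 -0.016 0 0 0 -4.2;1 0.026 -0.015 0 0 0 -4.2;1 0.027 -0.013 0 0 0 -4.2;1 0.028 -0.011 0 0 0 -4.2;1 0.028 -0.009 0 0 0 -4.2;1 0.029 -0.007 0 0 0 -4.2;1 0.029 -0.004 0 0 0 -4.2;1 0.029 -0.002 0 0 0 -4.2;1 0.025 0 0 0 0 -3;1 0.015 0 0 0 0 -1;1 0 0 0 0 0 0",
)

```text
time_s: 17.62
tool_pos: [0.5155, 0.2542, 0.359]
tool_rot: [179.7, -0.0, 91.5]
force: [-0.3, 0.3, 0.3]
grip_width: 0.087
```

Run:
```python
from h import *
plan([.5463,.2597,.345],94.45,3)
print(get_obs()["qpos"])
S=read_camera("scene")
cv2.imwrite("pics/s14.png",S["img"])
```

```text
from [0.5155 0.2542 0.359 ] [ 1.7967e+02 -1.0000e-02  9.1550e+01] t 17.625 grip 0.087 F [-0.3  0.3  0.3]
total tool shift [0.0047 0.0309 0.0142] rv [ 0.33  0.   -2.9 ]
0.0016 0.0103 0.0047 0.11 0.00 -0.97
0.0014 0.0103 0.0047 0.11 0.00 -0.97
0.0012 0.0104 0.0047 0.11 0.00 -0.97
[ 24.08481481  16.83847754 -64.38365937  86.77177021  15.38421779
  85.65614075 -38.87772583]
```

View pics/s14.png

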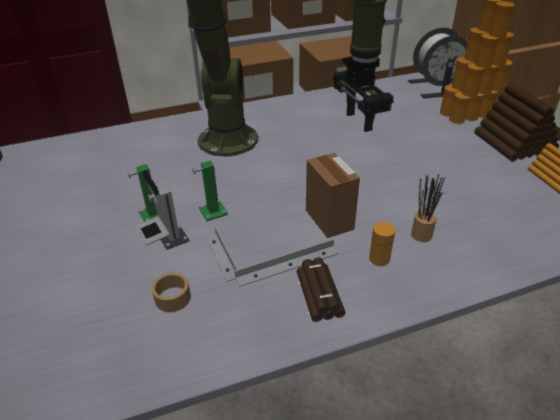

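Call:
carry_out(
  increments="1 0.002 0.01 0.01 0.1 0 -1;1 0.002 0.01 0.02 0.1 0 -1;1 0.001 0.01 0.025 0.1 0 -0.9;1 0 0 0.025 0 0 0;1 0 0 0.025 0 0 0;1 0 0 0.02 0 0 0;1 0 0 0.01 0 0 0;1 0 0 0 0 0 0",
)

```text
time_s: 18.68
tool_pos: [0.551, 0.2529, 0.2106]
tool_rot: [-179.7, 0.3, 94.2]
force: [-0.2, 0.3, 0.8]
grip_width: 0.0869
```

Run:
```python
from h import *
plan([.5463,.2597,.225],94.45,3)
print(get_obs()["qpos"])
S=read_camera("scene");T=read_camera("top")
crop(S,"pics/s15.png",280,80,420,260,4);crop(T,"pics/t15.png",120,140,260,280,4)
```

```text
from [0.551  0.2529 0.2106] [-179.72    0.26   94.15] t 18.675 grip 0.0869 F [-0.2  0.3  0.8]
total tool shift [ 0.0071 -0.0043 -0.0144] rv [-0.28  0.26 -0.3 ]
0.0024 -0.0014 -0.0048 -0.09 0.09 -0.10
0.0024 -0.0014 -0.0048 -0.09 0.09 -0.10
0.0024 -0.0014 -0.0048 -0.09 0.09 -0.10
[ 18.86930281  27.53429265 -59.358574    93.76573317  24.59983304
  73.32896891 -40.88398464]
```

View pics/s15.png

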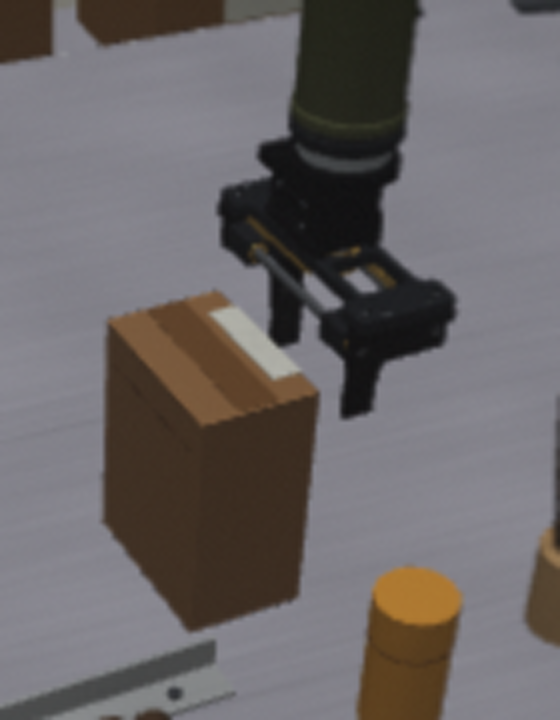

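View pics/t15.png

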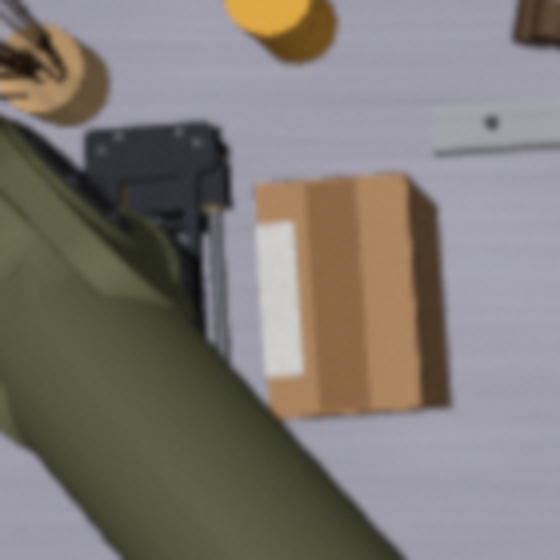

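Call:
carry_out(
  increments="1 0.001 -0.001 -0.008 -0.1 0.1 -0.1;1 0.001 -0.001 -0.008 -0.1 0.1 -0.1;1 0 -0.001 -0.001 0 0 0;1 -0.005 0 0 0 0 0;1 -0.008 0 0 0 0 0;1 -0.01 0 0 0 0 0;1 -0.01 0 0 0 0 0;1 -0.008 0 0 0 0 0",
)

```text
time_s: 19.77
tool_pos: [0.5523, 0.2133, 0.2333]
tool_rot: [179.7, -0.1, 94.4]
force: [1.1, 2.4, 2.3]
grip_width: 0.0869
```

Run:
```python
from h import *
plan([.5463,.12,.23],94.45,3)
print(get_obs()["qpos"])
```

```text
from [0.5523 0.2133 0.2333] [ 1.7965e+02 -1.1000e-01  9.4400e+01] t 19.775 grip 0.0869 F [1.1 2.4 2.3]
total tool shift [-0.0926 -0.0132  0.0031] rv [ 0.35 -0.11 -0.05]
-0.0309 -0.0044 0.0010 0.12 -0.04 -0.02
-0.0309 -0.0044 0.0010 0.12 -0.04 -0.02
-0.0309 -0.0044 0.0011 0.12 -0.04 -0.02
[ 25.17021612  24.09170426 -61.07019245  94.84023681  21.92390719
  73.7661804  -35.51982673]
```

Call:
carry_out(
  increments="1 -0.008 0 0 0 0 0;1 -0.01 0 0 0 0 0;1 -0.01 0 0 0 0 0;1 -0.01 0 0 0 0 0;1 -0.008 0 0 0 0 0",
)

```text
time_s: 20.4
tool_pos: [0.5561, 0.1644, 0.2336]
tool_rot: [179.6, -0.1, 94.4]
force: [-0.5, 0.2, 1.2]
grip_width: 0.0869
```

Run:
```python
from h import *
plan([.5463,.12,.23],94.45,1)
S=read_camera("scene")
crop(S,"pics/s16.png",240,80,400,260,4)
```

```text
from [0.5561 0.1644 0.2336] [ 1.7962e+02 -1.3000e-01  9.4390e+01] t 20.4 grip 0.0869 F [-0.5  0.2  1.2]
total tool shift [-0.0435 -0.0132  0.0034] rv [ 0.38 -0.13 -0.06]
-0.0435 -0.0132 0.0034 0.38 -0.13 -0.06
```

View pics/s16.png

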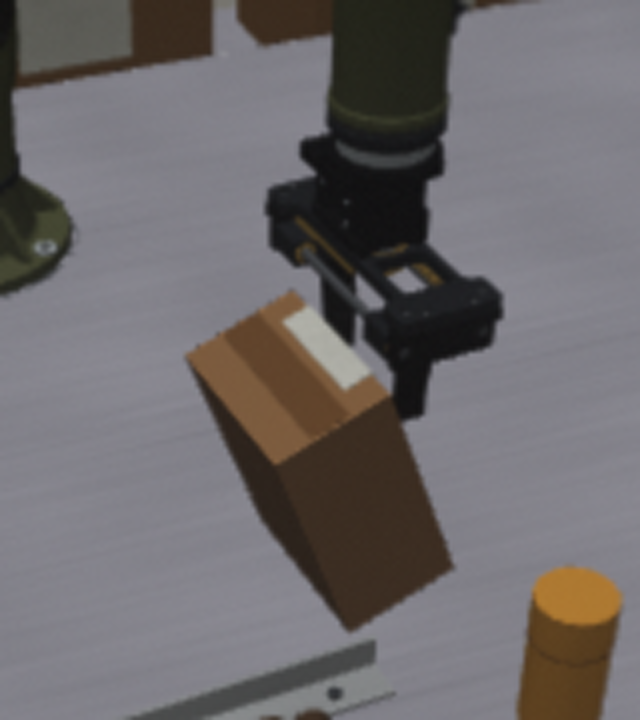

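It is tipping cleanly about its lower -y edge, about 20° over. I'll keep pushing.

Call:
carry_out(
  increments="1 -0.01 0 0 0 0 0;1 -0.012 0 0 0 0 0;1 -0.012 0 0 0 0 0;1 -0.01 0 0 0 0 0;1 0 0 0 0 0 0;1 0 0 0 0 0 0",
)

```text
time_s: 21.2
tool_pos: [0.5598, 0.1143, 0.2326]
tool_rot: [179.7, 0.0, 94.2]
force: [0.4, -0.7, -0.2]
grip_width: 0.0874
```

Run:
```python
from h import *
plan([.5463,.12,.23],94.45,1)
S=read_camera("scene");T=read_camera("top")
cv2.imwrite("pics/s17.png",S["img"]);cv2.imwrite("pics/t17.png",T["img"])
```

```text
from [0.5598 0.1143 0.2326] [1.7972e+02 2.0000e-02 9.4210e+01] t 21.2 grip 0.0874 F [ 0.4 -0.7 -0.2]
total tool shift [ 0.0067 -0.0131  0.0026] rv [ 0.28  0.02 -0.24]
0.0067 -0.0131 0.0026 0.28 0.02 -0.24
```

View pics/s17.png

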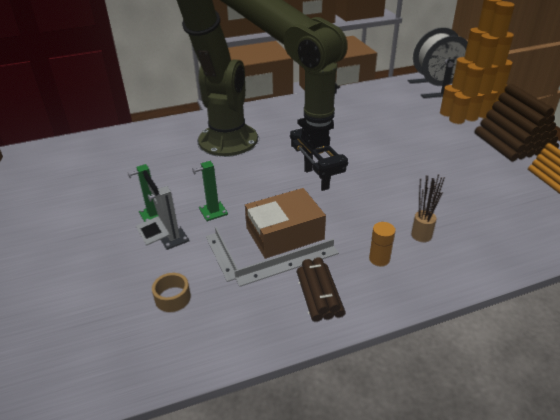

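View pics/t17.png

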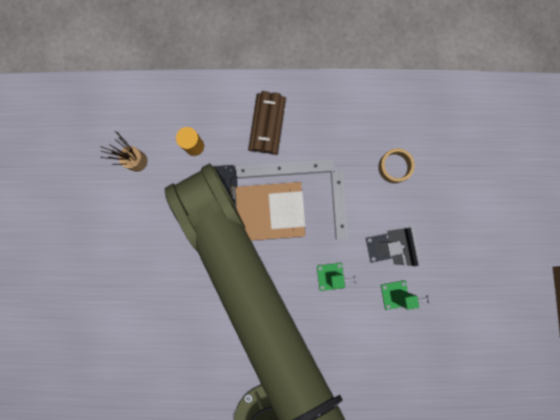

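The carton lies flat with its label up, at scene (285,222) and top (272,212). Now I'll measure how far it has to slide.

Run:
```python
from h import *
import pickle
S=read_camera("scene");T=read_camera("top"); pickle.dump((S,T),open("p18.pkl","wb"))
crop(S,"pics/s18.png",200,170,350,290,5);crop(T,"pics/t18.png",220,150,360,260,5)
```

```text
(no output)
```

View pics/s18.png

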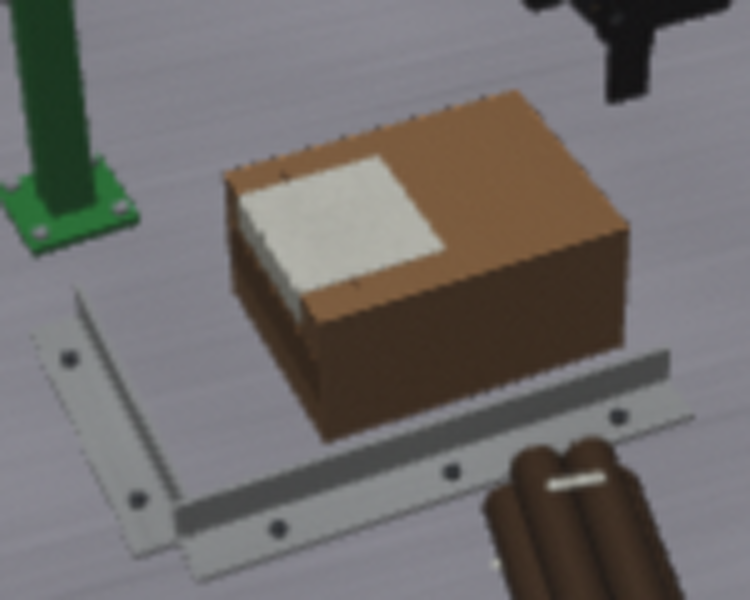

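View pics/t18.png

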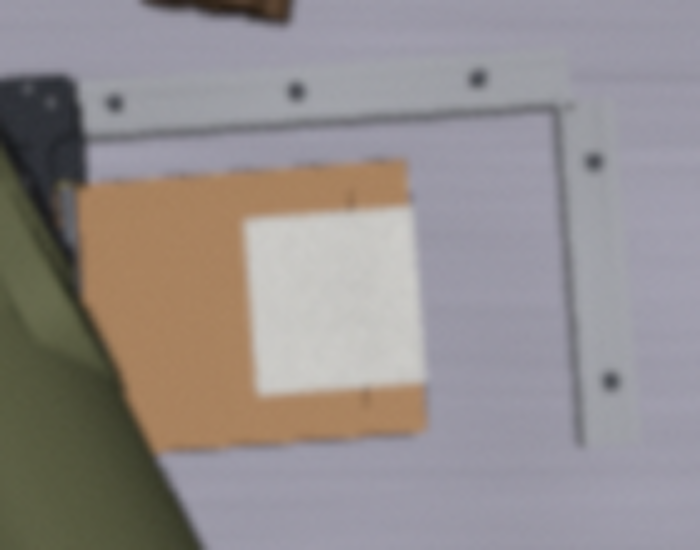

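Run:
```python
from fit import *
S,T=pickle.load(open("p18.pkl","rb"))
tt=lambda c:pix(c,[220,150],5); ss=lambda c:pix(c,[200,170],5)
h,w=.07,.0925
o=[(T,tt((408,160)),(h,-w,.09)),(T,tt((427,430)),(-h,-w,.09)),(S,ss((225,175)),(-h,-w,.09)),(S,ss((517,91)),(-h,w,.09)),(S,ss((629,228)),(h,w,.09)),(S,ss((317,323)),(h,-w,.09)),(S,ss((327,440)),(h,-w,0)),(S,ss((623,346)),(h,w,0))]
q,R=fit(o,[.56,.02,.07]); print(np.round(q[:2],4),np.degrees(q[2])); print(np.round(R,1).tolist())
L=[onz(T,tt(c),.014)[:2] for c in [(83,138),(555,108),(560,108),(580,443)]]; L=np.array(L);print(L)
ya=np.degrees(np.arctan2(-(L[0]-L[1])[0],(L[0]-L[1])[1])); xa=np.degrees(np.arctan2((L[2]-L[3])[1],(L[2]-L[3])[0])); print(ya,xa)
A=np.c_[L[1]-L[0],-(L[3]-L[2])]; s=np.linalg.solve(A,L[2]-L[0]); C=L[0]+s[0]*(L[1]-L[0]); print("corner",C)
a=np.radians((ya+xa)/2); home=C+np.array([np.cos(a)*-.07-np.sin(a)*.0925,np.sin(a)*-.07+np.cos(a)*.0925]); print("home",home,np.degrees(a))
d=home-q[:2]; c,s=np.cos(a),np.sin(a); print("to go in corner axes",d[0]*c+d[1]*s,-d[0]*s+d[1]*c)
pickle.dump((C,a,home),open("corner.pkl","wb"))
e=lambda x,y:np.round(q[:2]+[np.cos(q[2])*x-np.sin(q[2])*y,np.sin(q[2])*x+np.cos(q[2])*y],4)
print("+y end mid",e(0,w),"-x side mid",e(-h,0))
# side fence from scene check home overlay
v=proj(S,W([home[0],home[1],a],[(h,-w,0),(h,-w,.028),(-h,-w,0)])); print(v)
```

```text
[0.5644 0.0195] 4.4725096521350505
[[-0.4, 0.0], [0.2, 0.7], [-0.4, -0.4], [0.0, -0.4], [0.4, -0.1], [0.3, 0.3], [-0.5, 1.4], [0.2, 0.5]]
[[ 0.66323074  0.10505636]
 [ 0.67966593 -0.151835  ]
 [ 0.67966979 -0.15456228]
 [ 0.49750741 -0.16414996]]
3.660635669542607 3.0128448688311193
corner [ 0.67983984 -0.15455333]
home [ 0.60457463 -0.06628444] 3.3367402691868633
to go in corner axes 0.03512383654802648 -0.08795813514569614
+y end mid [0.5572 0.1117] -x side mid [0.4946 0.014 ]
[[237.57832802 277.06263846]
 [236.82326695 269.63989099]
 [221.30217634 243.52532823]]
```

Call:
carry_out(
  increments="1 0.01 0 0 0.1 0 0.2;1 0.02 0 0 0 0 0.2;1 0.015 0 0.01 0 0 0.2;1 0.005 -0.003 0.02 0 0 0.1;1 0 0 0.02 0 0 0;1 0 0 0.02 0 0 0;1 0 0 0.015 0 0 0;1 0 0 0.01 0 0 0;1 0 0 0 0 0 0",
)

```text
time_s: 22.52
tool_pos: [0.5524, 0.1671, 0.1304]
tool_rot: [180.0, 0.0, 93.5]
force: [0.2, -0.2, 0.4]
grip_width: 0.087
```

Run:
```python
from h import *
plan([.556,.145,.105],93.4,2)
print(get_obs()["qpos"])
```

```text
from [0.5524 0.1671 0.1304] [179.96   0.    93.53] t 22.525 grip 0.087 F [ 0.2 -0.2  0.4]
total tool shift [-0.0223  0.0022  0.0254] rv [0.04 0.   0.13]
-0.0112 0.0011 0.0127 0.02 0.00 0.07
-0.0112 0.0011 0.0127 0.02 0.00 0.07
[ 26.92242827  28.379769   -57.11409981 102.5665639   26.46776754
  63.65716457 -35.67556643]
```

Call:
carry_out(
  increments="1 0 0.001 0.01 0 0 0.1;1 0 0.001 0.01 0 0 0;1 -0.005 0 0.004 0 0 0;1 -0.008 0 0 0 0 0;1 -0.008 0 0 0 0 0;1 -0.008 0 0 0 0 0;1 -0.008 0 0 0 0 0;1 -0.008 0 0 0 0 0",
)

```text
time_s: 23.52
tool_pos: [0.5591, 0.1197, 0.1068]
tool_rot: [179.7, -0.0, 93.4]
force: [0.5, 3.0, -1.6]
grip_width: 0.0871
```

Run:
```python
from h import *
plan([.5515,.05,.105],93.4,2)
S=read_camera("scene");crop(S,"pics/s19.png",200,150,350,290,5)
```

```text
from [0.5591 0.1197 0.1068] [ 1.7971e+02 -4.0000e-02  9.3400e+01] t 23.525 grip 0.0871 F [ 0.5  3.  -1.6]
total tool shift [-0.0691 -0.0117  0.0017] rv [ 0.29 -0.04 -0.  ]
-0.0346 -0.0058 0.0008 0.14 -0.02 -0.00
-0.0345 -0.0058 0.0009 0.14 -0.02 -0.00
```

View pics/s19.png

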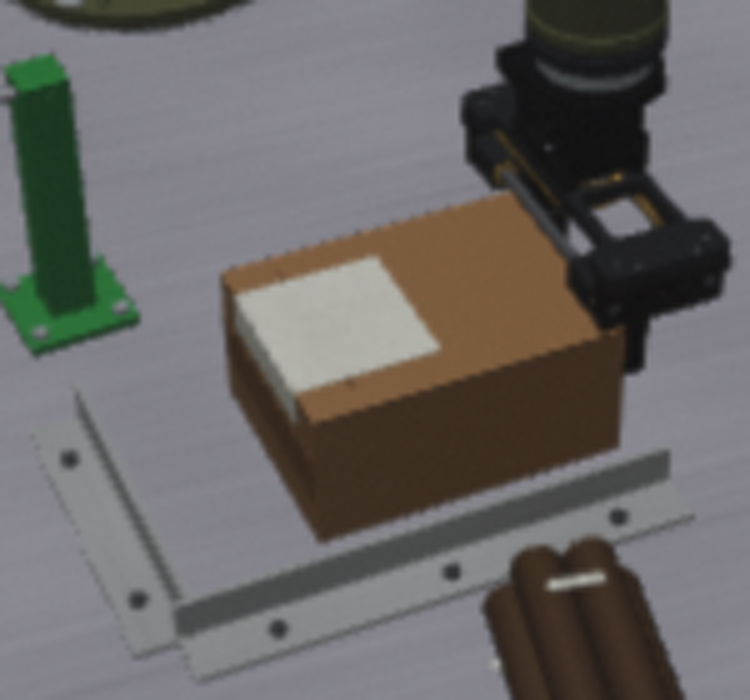

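Call:
carry_out(
  increments="1 -0.008 0 0 0.1 0 0;1 -0.008 0 0 0.1 0 0;1 -0.008 0 0 0.1 0 0;1 -0.008 0 0 0 0 0;1 -0.008 0 0 0 0 0;1 -0.008 0 0 0 0 0;1 -0.008 0 0 0 0 0;1 -0.005 0 0 0 0 0",
)

```text
time_s: 24.58
tool_pos: [0.5628, 0.057, 0.1072]
tool_rot: [180.0, -0.3, 93.5]
force: [0.2, 3.4, 1.5]
grip_width: 0.0874
```

Run:
```python
from h import *
plan([.56,.034,.105],93.4,2)
S=read_camera("scene");crop(S,"pics/s20.png",190,150,340,290,5)
T=read_camera("top");crop(T,"pics/t20.png",220,150,360,260,5)
```

```text
from [0.5628 0.057  0.1072] [179.99  -0.26  93.49] t 24.575 grip 0.0874 F [0.2 3.4 1.5]
total tool shift [-0.0228 -0.0042  0.0021] rv [ 0.01 -0.26  0.09]
-0.0114 -0.0021 0.0010 0.00 -0.13 0.04
-0.0114 -0.0021 0.0011 0.00 -0.13 0.04
```

View pics/s20.png

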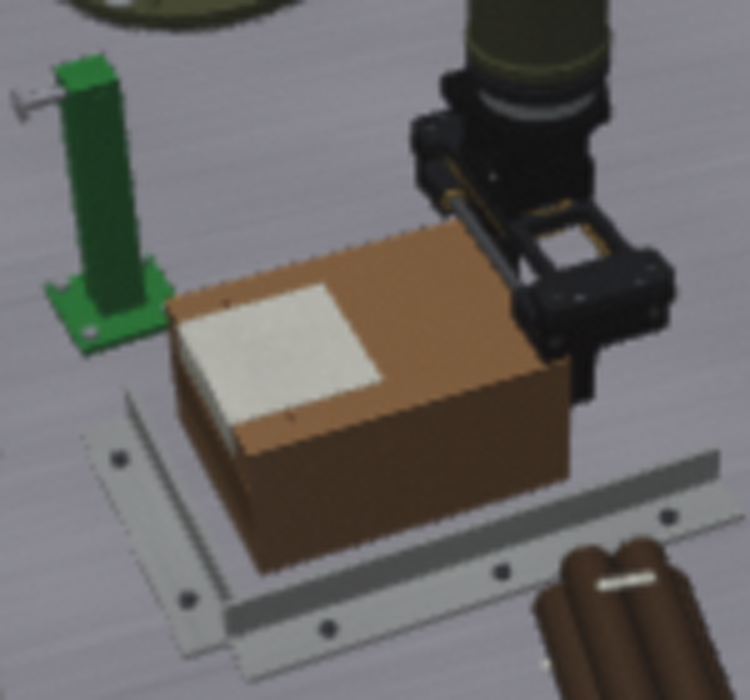

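View pics/t20.png

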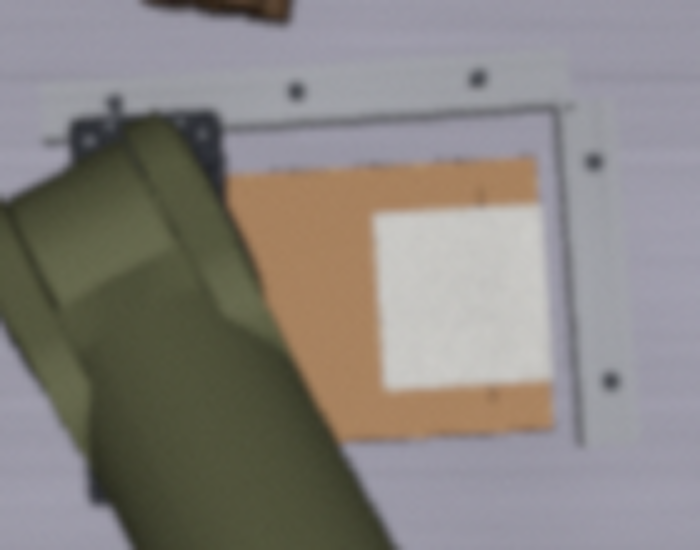

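Call:
carry_out(
  increments="1 -0.006 0 0 0 -0.1 0;1 -0.006 0 0 0 -0.1 0;1 -0.005 0 0 0 0 0;1 -0.004 0 0 0 0 0",
)

```text
time_s: 25.18
tool_pos: [0.5639, 0.0356, 0.1071]
tool_rot: [-180.0, -0.1, 93.5]
force: [-2.0, 13.1, 4.2]
grip_width: 0.0869
```

Call:
carry_out(
  increments="1 -0.004 0 0 0 0 0;1 -0.003 0 0 0 0 0",
)

```text
time_s: 25.42
tool_pos: [0.5629, 0.035, 0.1073]
tool_rot: [-179.9, -0.6, 93.9]
force: [-0.2, 8.1, -0.4]
grip_width: 0.0873
```

The carton is against the side fence (13 N). I'll retract and go round to its -x side, keeping the gripper body clear of the green post at about (0.39, -0.15).

Call:
carry_out(
  increments="1 0.008 0 0 0 0 0;1 0.012 0 0 0 0 0;1 0.01 0 -0.01 0 0 0;1 0.005 0 -0.02 0 0 0;1 0 0 -0.025 0 0 0;1 0 0 -0.025 0 0 0;0.8 0 0 -0.02 0 0 0;0.8 0 0 -0.01 0 0 0;0.8 0 0 0 0 0 0",
)

```text
time_s: 26.55
tool_pos: [0.5617, 0.0686, 0.2267]
tool_rot: [179.9, -0.2, 93.8]
force: [-0.2, 0.0, 0.1]
grip_width: 0.071
```

Run:
```python
from h import *
plan([.452,-.03,.225],3.4,14)
o=get_obs();print(o["qpos"])
import pickle
from fit import *
S,T=pickle.load(open("p18.pkl","rb"))
c,a,home=pickle.load(open("corner.pkl","rb"))
r=masks_of("corner",read_camera("top"))
```

```text
from [0.5617 0.0686 0.2267] [ 1.799e+02 -1.600e-01  9.377e+01] t 26.55 grip 0.071 F [-0.2  0.   0.1]
total tool shift [-0.0912 -0.1159  0.0012] rv [-5.000e-02 -2.000e-01  9.037e+01]
-0.0065 -0.0083 0.0001 -0.00 -0.01 6.45
-0.0074 -0.0075 0.0001 -0.00 -0.01 6.45
-0.0082 -0.0066 0.0001 -0.00 -0.01 6.45
-0.0089 -0.0056 0.0001 -0.00 -0.01 6.45
-0.0095 -0.0046 0.0001 -0.00 -0.01 6.45
-0.0099 -0.0035 0.0001 -0.00 -0.01 6.45
-0.0103 -0.0024 0.0001 -0.00 -0.01 6.45
-0.0105 -0.0012 0.0001 -0.00 -0.01 6.45
-0.0105 -0.0000 0.0001 -0.00 -0.01 6.45
-0.0105 0.0012 0.0001 -0.00 -0.01 6.45
-0.0103 0.0023 0.0001 -0.00 -0.01 6.45
-0.0099 0.0035 0.0001 -0.00 -0.01 6.45
-0.0095 0.0046 0.0001 -0.00 -0.01 6.45
-0.0089 0.0056 0.0001 -0.00 -0.01 6.45
[ 41.91911479  20.68512562 -61.60839457  98.75114848  18.94566317
  71.89046414 -20.33932514]
```

Call:
carry_out(
  increments="0.8 -0.006 -0.008 0 0 0 5;0.8 -0.007 -0.007 0 0 0 6.5;0.8 -0.008 -0.006 0 0 0 6.5;0.8 -0.009 -0.005 0 0 0 6.5;0.8 -0.01 -0.004 0 0 0 6.5;0.8 -0.01 -0.003 0 0 0 6.5;0.8 -0.01 -0.002 0 0 0 6.5;0.8 -0.01 -0.001 0 0 0 6.5;0.8 -0.01 0 0 0 0 6.5;0.8 -0.01 0.001 0 0 0 6.5;0.8 -0.01 0.002 0 0 0 6.5;0.8 -0.01 0.003 0 0 0 6.5;0.8 -0.009 0.004 0 0 0 6.5;0.8 -0.005 0.003 0 0 0 4;0.8 0 0 0 0 0 0",
)

```text
time_s: 28.52
tool_pos: [0.4458, -0.0288, 0.2101]
tool_rot: [-179.2, 1.7, 3.9]
force: [-0.0, 0.1, -0.8]
grip_width: 0.0695
```

Run:
```python
from h import *
plan([.452,-.03,.225],3.4,3)
o=get_obs();print(o["qpos"])
```

```text
from [ 0.4458 -0.0288  0.2101] [-179.23    1.72    3.87] t 28.525 grip 0.0695 F [-0.   0.1 -0.8]
total tool shift [ 0.0056  0.0014 -0.0151] rv [-0.76  1.72  0.45]
0.0019 0.0005 -0.0050 -0.25 0.57 0.15
0.0019 0.0005 -0.0050 -0.25 0.57 0.15
0.0020 0.0005 -0.0050 -0.25 0.57 0.15
[ 51.9087808   -0.218076   -50.39445812 114.10365106  -0.8315524
  67.82023631 -84.30301166]
```

Call:
carry_out(
  increments="0.8 0.003 0.001 0 -0.2 0.6 0.1;0.8 0.003 0 0.01 -0.2 0.5 0.1;0.8 0 0 0.02 -0.2 0.4 0.1;0.8 0 0 0.02 0 0 0;0.8 0 0 0.02 0 0 0;0.8 0 0 0.015 0 0 0;0.8 0 0 0.01 0 0 0;0.8 0 0 0 0 0 0",
)

```text
time_s: 29.52
tool_pos: [0.4522, -0.0269, 0.1084]
tool_rot: [-179.7, 0.1, 3.9]
force: [-0.4, 0.5, 0.5]
grip_width: 0.0697
```

Run:
```python
from h import *
plan([.47,-.03,.105],3.4,2)
o=get_obs();print(o["qpos"])
S=read_camera("scene");crop(S,"pics/s21.png",180,130,330,280,5)
T=read_camera("top");crop(T,"pics/t21.png",220,150,360,290,5)
```

```text
from [ 0.4522 -0.0269  0.1084] [-1.7968e+02  1.2000e-01  3.9300e+00] t 29.525 grip 0.0697 F [-0.4  0.5  0.5]
total tool shift [0.0175 0.0043 0.0033] rv [-0.32  0.12  0.53]
0.0088 0.0022 0.0017 -0.16 0.06 0.27
0.0088 0.0021 0.0017 -0.16 0.06 0.27
[ 48.50514621   9.76682652 -50.60870134 120.15005102   8.9297472
  54.08148705 -93.0425614 ]
```

View pics/s21.png

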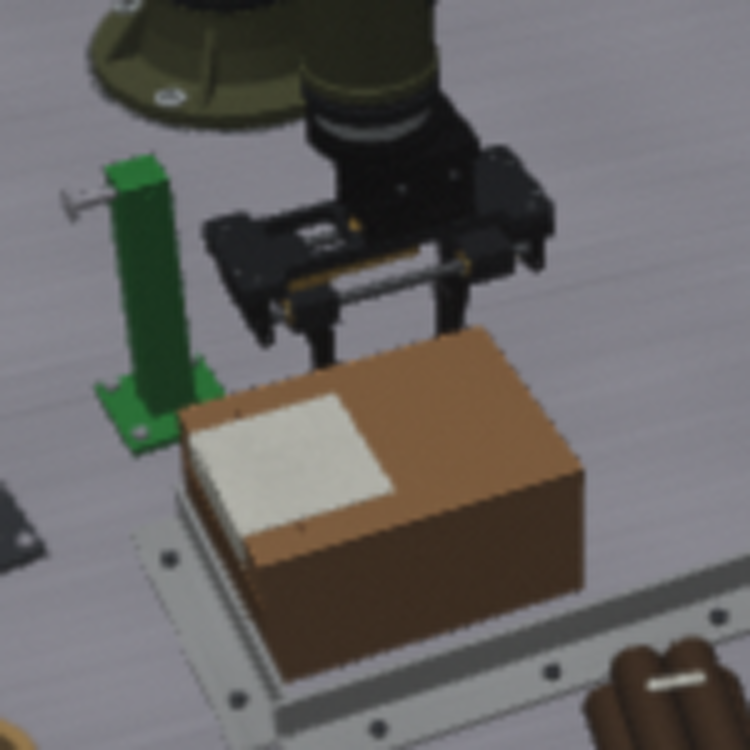

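View pics/t21.png

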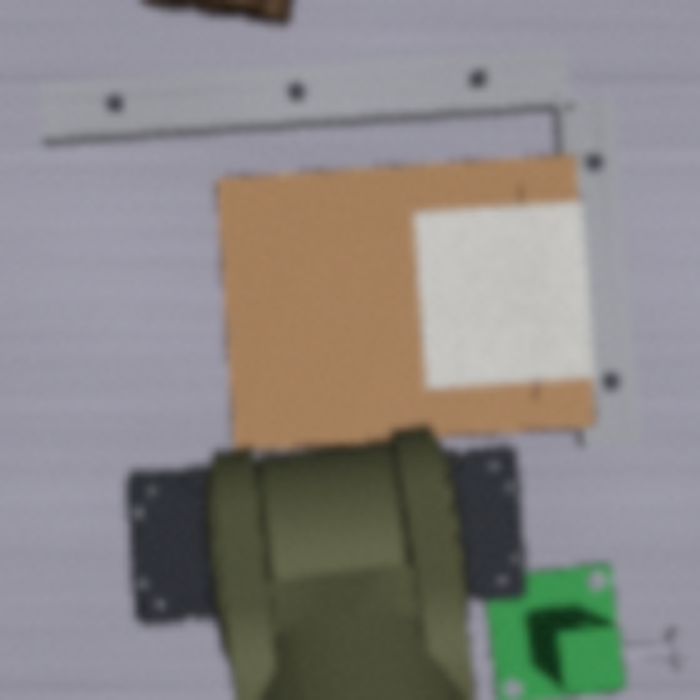

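Call:
carry_out(
  increments="0.8 0.008 0.001 0.001 -0.2 0 0.2;0.8 0.01 0.001 0 -0.1 0 0.2;0.8 0.01 0 0 0 0 0.1;0.8 0.008 0 0 0 0 0;0.8 0.008 0 0 0 0 0;0.8 0.007 0 0 0 0 0;0.8 0.007 0 0 0 0 0",
)

```text
time_s: 30.5
tool_pos: [0.51, -0.0259, 0.1082]
tool_rot: [179.8, 0.9, 3.2]
force: [-6.0, 0.5, 4.1]
grip_width: 0.0696
```

Run:
```python
from h import *
plan([.525,-.03,.105],3.4,2)
T=read_camera("top");crop(T,"pics/t22.png",220,150,360,290,5)
```

```text
from [ 0.51   -0.0259  0.1082] [179.84   0.86   3.19] t 30.5 grip 0.0696 F [-6.   0.5  4.1]
total tool shift [0.0148 0.0049 0.003 ] rv [ 0.16  0.86 -0.21]
0.0074 0.0024 0.0015 0.08 0.43 -0.11
0.0074 0.0025 0.0015 0.08 0.43 -0.11
```

View pics/t22.png

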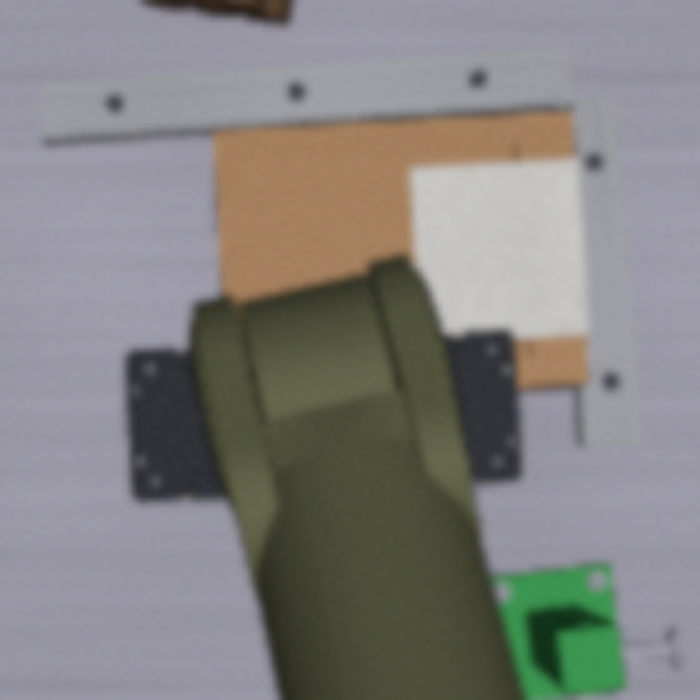

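Call:
carry_out(
  increments="0.8 0.006 0 0 0 0.3 0;0.8 0.006 0 0 0 0.3 0;0.8 0.005 0 0 0 0 0",
)

```text
time_s: 30.92
tool_pos: [0.5206, -0.0253, 0.1061]
tool_rot: [179.8, 1.5, 3.1]
force: [-21.2, -1.0, 15.6]
grip_width: 0.0696
```

Call:
carry_out(
  increments="0.8 0.005 0 0 0 0 0;0.8 0.004 0 0 0 0 0",
)

```text
time_s: 31.18
tool_pos: [0.5209, -0.0252, 0.1043]
tool_rot: [179.6, 2.9, 3.1]
force: [-13.1, -0.4, 11.6]
grip_width: 0.0695
```

The back fence is reached (21 N). I'll retract and look from both cameras.

Call:
carry_out(
  increments="0.8 -0.006 0 0 0 0.5 0;0.8 -0.012 0 0 0 1 0;0.8 -0.015 0 -0.005 0 0.5 0;0.8 -0.01 0 -0.015 0 0 0;0.8 0 0 -0.02 0 0 0;0.8 0 0 -0.025 0 0 0;0.8 0 0 -0.025 0 0 0;0.8 0 0 -0.015 0 0 0;0.8 0 0 0 0 0 0",
)

```text
time_s: 32.3
tool_pos: [0.4834, -0.0264, 0.2171]
tool_rot: [179.6, -0.0, 3.2]
force: [-0.2, -0.7, -0.2]
grip_width: 0.0697
```

Run:
```python
from h import *
import pickle
plan([.5,-.03,.22],3.4,2)
S=read_camera("scene");T=read_camera("top");pickle.dump((S,T),open("p23.pkl","wb"))
crop(S,"pics/s23.png",190,170,340,290,5)
crop(T,"pics/t23.png",220,150,360,260,5)
```

```text
from [ 0.4834 -0.0264  0.2171] [ 1.7959e+02 -1.0000e-02  3.2300e+00] t 32.3 grip 0.0697 F [-0.2 -0.7 -0.2]
total tool shift [ 0.0164  0.0045 -0.0029] rv [ 0.41 -0.01 -0.17]
0.0082 0.0023 -0.0014 0.20 -0.01 -0.08
0.0082 0.0023 -0.0014 0.20 -0.01 -0.08
```

View pics/s23.png

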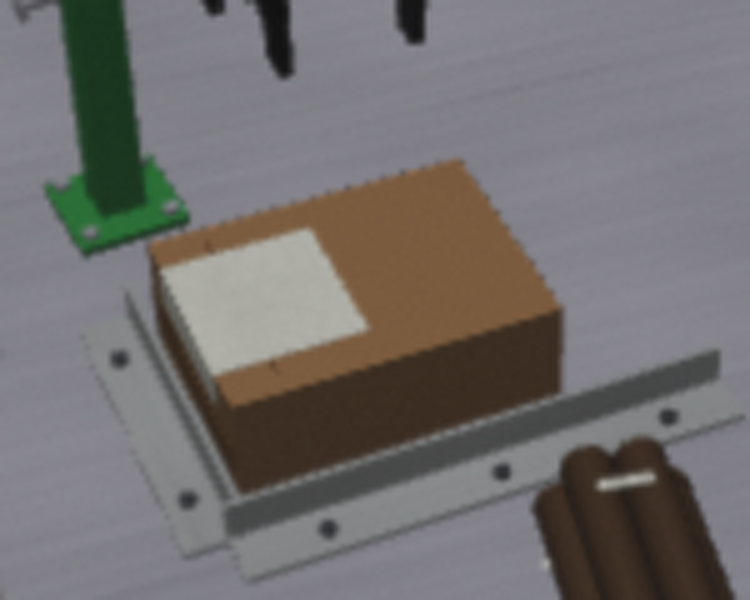

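View pics/t23.png

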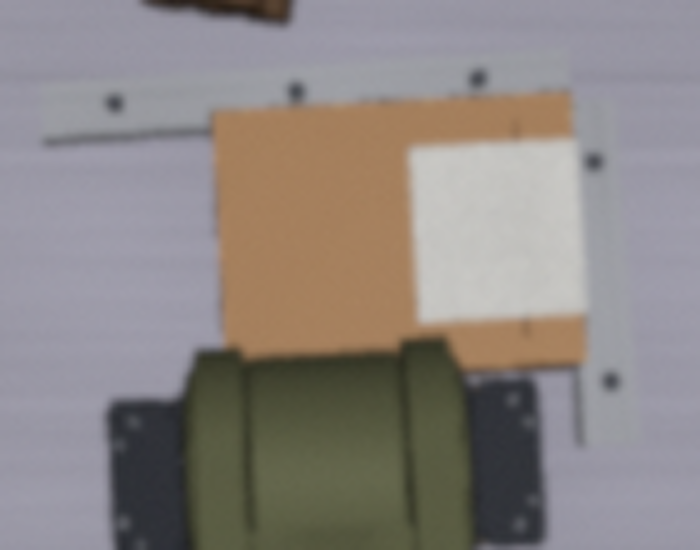

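```bash
cat > fitc.py <<'E'
from fit import *
def go(S,T,tp,sp):
    h,w=.07,.0925
    o=[(T,np.array(u),m) for u,m in tp]+[(S,np.array(u),m) for u,m in sp]
    q,R=fit(o,[.6,-.06,.06]); print(np.round(q[:2],4),np.degrees(q[2])); print(np.round(R,1).tolist())
    C,a,home=pickle.load(open("corner.pkl","rb")); d=q[:2]-C; c,s=np.cos(a),np.sin(a)
    print("in corner frame",d[0]*c+d[1]*s,-d[0]*s+d[1]*c,"yaw",np.degrees(q[2]-a))
    return q
E
python3 - <<'E'
from fitc import *
S,T=pickle.load(open("p23.pkl","rb"))
tt=lambda c:pix(c,[220,150],5); ss=lambda c:pix(c,[190,170],5)
h,w=.07,.0925
q=go(S,T,[(tt((213,114)),(h,w,.09)),(tt((571,92)),(h,-w,.09)),(tt((585,363)),(-h,-w,.09))],[(ss((150,243)),(-h,-w,.09)),(ss((461,160)),(-h,w,.09)),(ss((563,308)),(h,w,.09)),(ss((234,407)),(h,-w,.09))])
im=cv2.resize(S["img"][170:290,190:340],None,fx=5,fy=5,interpolation=cv2.INTER_CUBIC)
C,a,home=pickle.load(open("corner.pkl","rb"))
for P,c in ((W([C[0],C[1],a],[(0,0,0),(-.185,0,0),(0,0,.028),(-.185,0,.028),(0,.28,.028)]),(0,255,0)),(W([*home,a],[(h,w,.09),(h,-w,.09),(-h,w,.09),(-h,-w,.09),(h,-w,0),(-h,-w,0)]),(0,0,255))):
    for u in proj(S,P):
        u=(u-[190,170]+.5)*5-.5; cv2.drawMarker(im,tuple(np.round(u).astype(int).tolist()),c,cv2.MARKER_CROSS,12,1)
cv2.imwrite("pics/ov23.png",im)
E
```

```text
[ 0.6015 -0.0629] 3.147008744704564
[[-0.7, -0.4], [-0.2, 0.1], [0.4, 0.3], [-0.3, 0.1], [-0.1, -0.4], [0.4, 0.2], [-0.5, 0.2]]
in corner frame -0.07291310357946001 0.09602173901458239 yaw -0.18973152448229974
```

View pics/ov23.png

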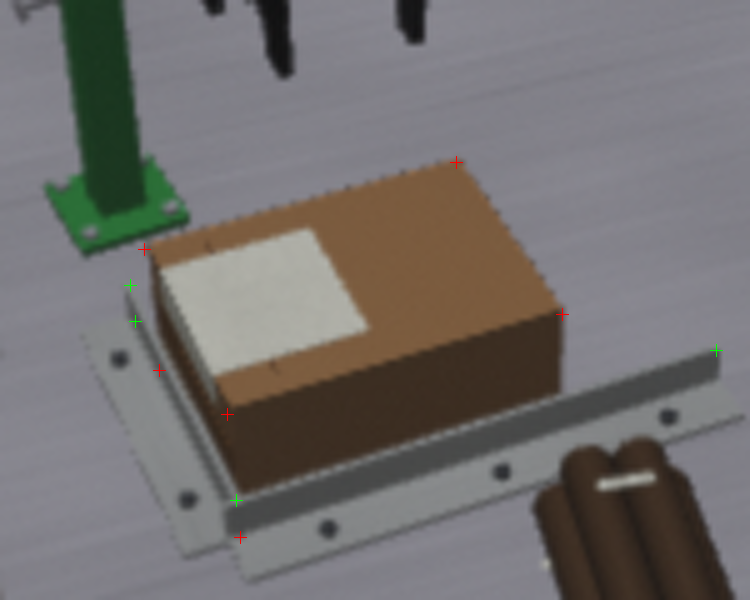

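The x contact was firm, but the side may have drifted about 1–3 mm in the fit. I'll repeat the -y push, centred on the carton.

Run:
```python
from h import *
plan([.594,.085,.222],93.4,14)
```

```text
from [ 0.4824 -0.0264  0.2155] [1.7965e+02 1.5000e-01 3.2400e+00] t 32.4 grip 0.0695 F [-0.5 -0.3 -0.3]
total tool shift [ 0.1177 -0.1049 -0.0074] rv [  0.15   0.39 -90.16]
0.0084 -0.0075 -0.0005 0.01 0.03 -6.44
0.0092 -0.0065 -0.0005 0.01 0.03 -6.44
0.0099 -0.0054 -0.0005 0.01 0.03 -6.44
0.0104 -0.0043 -0.0005 0.01 0.03 -6.44
0.0108 -0.0031 -0.0005 0.01 0.03 -6.44
0.0111 -0.0019 -0.0005 0.01 0.03 -6.44
0.0112 -0.0006 -0.0005 0.01 0.03 -6.44
0.0112 0.0007 -0.0005 0.01 0.03 -6.44
0.0111 0.0019 -0.0005 0.01 0.03 -6.44
0.0108 0.0032 -0.0005 0.01 0.03 -6.44
0.0104 0.0043 -0.0005 0.01 0.03 -6.44
0.0098 0.0055 -0.0005 0.01 0.03 -6.44
0.0092 0.0066 -0.0005 0.01 0.03 -6.44
0.0084 0.0075 -0.0005 0.01 0.03 -6.44
```

Call:
carry_out(
  increments="0.8 0.008 -0.007 -0.001 0 0 -5;0.8 0.009 -0.007 -0.001 0 0 -6.5;0.8 0.01 -0.006 -0.001 0 0 -6.5;0.8 0.01 -0.005 -0.001 0 0 -6.5;0.8 0.011 -0.004 -0.001 0 0 -6.5;0.8 0.011 -0.002 -0.001 0 0 -6.5;0.8 0.011 -0.001 0 0 0 -6.5;0.8 0.011 0.001 0 0 0 -6.5;0.8 0.011 0.002 0 0 0 -6.5;0.8 0.011 0.003 0 0 0 -6.5;0.8 0.01 0.004 0 0 0 -6.5;0.8 0.01 0.005 0 0 0 -6.5;0.8 0.009 0.007 0 0 0 -6.5;0.8 0.006 0.007 0 0 0 -4;0.8 0 0 0 0 0 0",
)

```text
time_s: 34.28
tool_pos: [0.5842, 0.0876, 0.1984]
tool_rot: [-178.0, -0.3, 93.2]
force: [-0.3, -0.8, 0.2]
grip_width: 0.0695
```

Run:
```python
from h import *
plan([.594,.085,.222],93.4,3)
print(get_obs()["qpos"])
```

```text
from [0.5842 0.0876 0.1984] [-177.96   -0.26   93.23] t 34.275 grip 0.0695 F [-0.3 -0.8  0.2]
total tool shift [-0.003   0.0088 -0.0239] rv [-2.04 -0.26 -0.17]
-0.0010 0.0029 -0.0080 -0.68 -0.09 -0.06
-0.0010 0.0030 -0.0079 -0.68 -0.09 -0.06
-0.0010 0.0031 -0.0079 -0.68 -0.09 -0.06
[ 37.86753034  29.11876251 -62.80540087  95.4748541   25.81830692
  73.95738198 -26.92344687]
```

Call:
carry_out(
  increments="0.8 0 0.004 0 -0.7 0 0;0.8 0 0.003 0.01 -0.7 0 0;0.8 0 0.002 0.02 -0.5 -0.2 0;0.8 0 0 0.025 0 0 0;0.8 0 0 0.02 0 0 0;0.8 0 0 0.01 0 0 0;0.8 0 0 0 0 0 0",
)

```text
time_s: 35.15
tool_pos: [0.5918, 0.0858, 0.1072]
tool_rot: [-179.9, 0.1, 92.9]
force: [-0.1, 0.2, 0.0]
grip_width: 0.0698
```

Run:
```python
from h import *
plan([.594,.045,.105],93.4,3)
```

```text
from [0.5918 0.0858 0.1072] [-1.7991e+02  8.0000e-02  9.2900e+01] t 35.15 grip 0.0698 F [-0.1  0.2  0. ]
total tool shift [-0.0408  0.0001  0.0022] rv [-0.09  0.08 -0.5 ]
-0.0136 0.0000 0.0007 -0.03 0.03 -0.17
-0.0136 -0.0000 0.0007 -0.03 0.03 -0.17
-0.0136 -0.0000 0.0007 -0.03 0.03 -0.17
```

Call:
carry_out(
  increments="0.8 -0.008 0 0 0 0 -0.2;0.8 -0.01 0 0 0 0 -0.2;0.8 -0.01 0 0 0 0 -0.1;0.8 -0.008 0 0 0 0 0;0.8 -0.005 0 0 0 0 0",
)

```text
time_s: 35.78
tool_pos: [0.596, 0.0415, 0.1097]
tool_rot: [179.9, 0.1, 93.4]
force: [-0.1, 0.8, -0.5]
grip_width: 0.0695
```

Call:
carry_out(
  increments="0.8 -0.004 0 0 0 0 0;0.8 -0.004 0 0 0 0 0",
)

```text
time_s: 36.02
tool_pos: [0.5953, 0.0376, 0.1099]
tool_rot: [179.9, -0.3, 93.5]
force: [-2.1, 9.0, 0.7]
grip_width: 0.0698
```

Call:
carry_out(
  increments="0.8 -0.005 0 0 0 0 0;0.8 -0.005 0 0 0 0 0",
)

```text
time_s: 36.28
tool_pos: [0.594, 0.0368, 0.1102]
tool_rot: [179.9, -1.0, 93.9]
force: [-0.9, 8.9, -0.9]
grip_width: 0.0697
```

Call:
carry_out(
  increments="0.8 -0.006 0 0 0 0 0;0.8 -0.006 0 0 0 0 0",
)

```text
time_s: 36.52
tool_pos: [0.5939, 0.0364, 0.1113]
tool_rot: [179.8, -1.9, 94.3]
force: [-0.4, 8.8, 1.1]
grip_width: 0.0697
```

Call:
carry_out(
  increments="0.8 0.005 0 0 0 -0.5 0.2;0.8 0.012 0 0 0 -1 0.4;0.8 0.015 0 0 0 -0.5 0.2;0.8 0.015 0 -0.01 0 0 0;0.8 0.015 0 -0.02 0 0 0;0.8 0.015 -0.005 -0.025 0 0 0;0.8 0.015 -0.01 -0.025 0 0 0;0.8 0.02 -0.01 -0.02 0 0 0;0.8 0.02 -0.01 -0.01 0 0 0;0.8 0.01 0 0 0 0 0;0.8 0 0 0 0 0 0",
)

```text
time_s: 37.9
tool_pos: [0.5473, 0.1872, 0.2306]
tool_rot: [179.5, 0.2, 93.8]
force: [0.4, -0.2, 0.2]
grip_width: 0.0692
```

Run:
```python
from h import *
import pickle
plan([.594,.045,.105],93.4,1)
S=read_camera("scene");T=read_camera("top");pickle.dump((S,T),open("p24.pkl","wb"))
crop(S,"pics/s24.png",190,180,320,290,6)
crop(T,"pics/t24.png",250,155,360,245,7)
```

```text
from [0.5473 0.1872 0.2306] [179.52   0.18  93.77] t 37.9 grip 0.0692 F [ 0.4 -0.2  0.2]
total tool shift [-0.1446  0.0362  0.1263] rv [0.48 0.18 0.37]
-0.1446 0.0362 0.1263 0.48 0.18 0.37
```

View pics/s24.png

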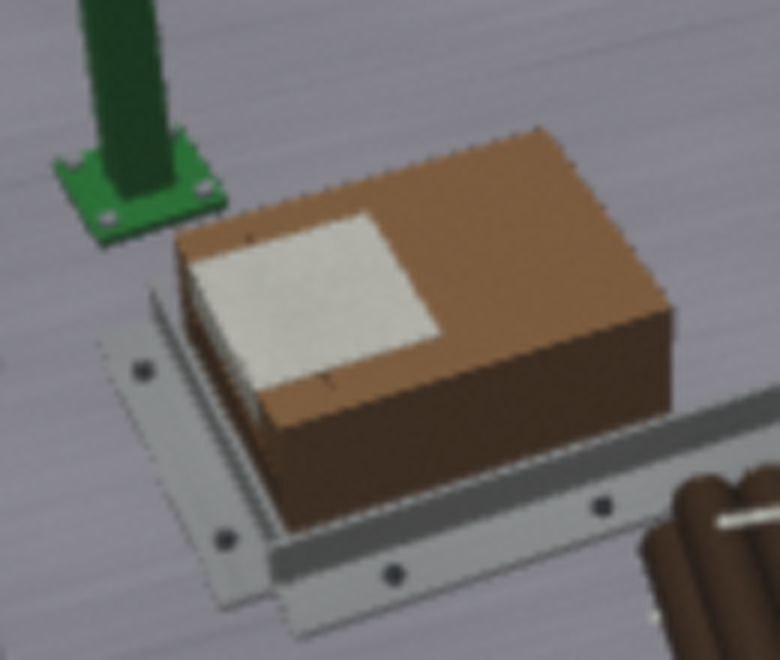

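View pics/t24.png

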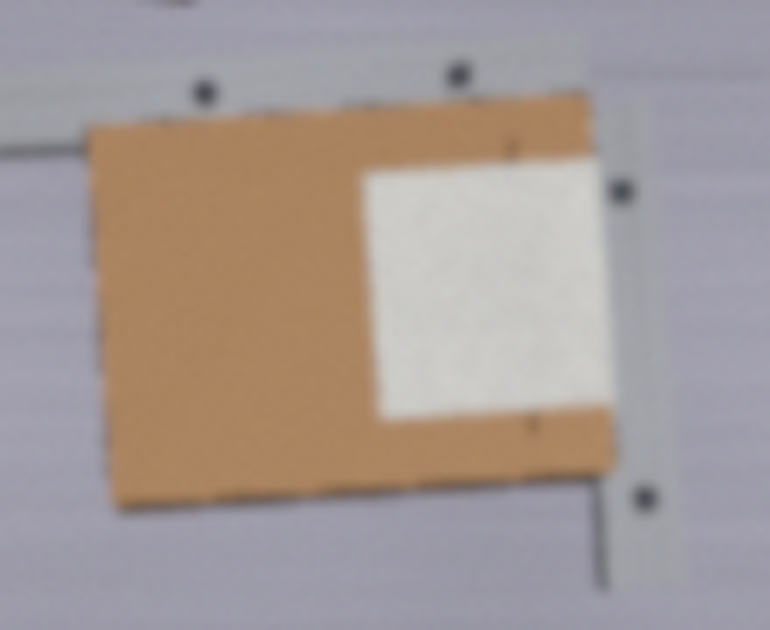

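Run:
```python
from fitc import *
S,T=pickle.load(open("p24.pkl","rb"))
tt=lambda c:pix(c,[250,155],7); ss=lambda c:pix(c,[190,180],6)
h,w=.07,.0925
q=go(S,T,[(tt((88,128)),(h,w,.09)),(tt((588,92)),(h,-w,.09)),(tt((616,470)),(-h,-w,.09)),(tt((116,501)),(-h,w,.09))],[(ss((175,236)),(-h,-w,.09)),(ss((543,127)),(-h,w,.09)),(ss((672,308)),(h,w,.09)),(ss((281,430)),(h,-w,.09))])
C,a,home=pickle.load(open("corner.pkl","rb"))
# refit corner using many subpixel features: darkest column/row along dark line in the first top image
S0,T0=pickle.load(open("p0.pkl","rb")); g=cv2.cvtColor(T0["img"],cv2.COLOR_BGR2GRAY).astype(float)
pts=[]
for u in range(235,332,4):
    v0=180-(u-229)*0.135/1.0*0.55+0; col=g[160:190,u]; v=160+int(np.argmin(col)); 
    if 1: 
        c=g[v-1:v+2,u]; den=c[0]-2*c[1]+c[2]; pts.append((u,v+0.5*(c[0]-c[2])/den,c[1]))
pts2=[]
for v in range(176,238,4):
    row=g[v,325:350]; u=325+int(np.argmin(row)); c=g[v,u-1:u+2]; den=c[0]-2*c[1]+c[2]; pts2.append((u+0.5*(c[0]-c[2])/den,v,c[1]))
print(np.round(pts,1).tolist()); print(np.round(pts2,1).tolist())
```

```text
[ 0.6014 -0.0647] 4.183036946031652
[[-0.4, -0.2], [0.2, -0.2], [0.6, 0.2], [-0.5, 1.1], [-0.4, -0.0], [0.4, 0.3], [0.6, 0.1], [-0.5, 0.4]]
in corner frame -0.07309833748667718 0.09423960714594662 yaw 0.8462966768447884
[[235.0, 177.6, 113.0], [239.0, 177.2, 109.0], [243.0, 170.3, 80.0], [247.0, 176.8, 112.0], [251.0, 176.3, 111.0], [255.0, 176.1, 108.0], [259.0, 176.0, 108.0], [263.0, 175.7, 112.0], [267.0, 175.2, 112.0], [271.0, 175.1, 112.0], [275.0, 175.0, 111.0], [279.0, 167.8, 77.0], [283.0, 174.2, 112.0], [287.0, 174.0, 110.0], [291.0, 173.9, 110.0], [295.0, 173.4, 111.0], [299.0, 173.2, 112.0], [303.0, 173.1, 109.0], [307.0, 172.8, 112.0], [311.0, 172.3, 110.0], [315.0, 165.3, 76.0], [319.0, 172.0, 110.0], [323.0, 171.7, 113.0], [327.0, 171.2, 110.0], [331.0, 172.4, 109.0]]
[[331.0, 176.0, 109.0], [331.2, 180.0, 111.0], [331.5, 184.0, 119.0], [331.9, 188.0, 113.0], [332.1, 192.0, 115.0], [332.4, 196.0, 117.0], [332.9, 200.0, 113.0], [333.0, 204.0, 114.0], [333.3, 208.0, 115.0], [333.7, 212.0, 116.0], [334.0, 216.0, 110.0], [334.2, 220.0, 112.0], [341.7, 224.0, 118.0], [334.9, 228.0, 111.0], [335.1, 232.0, 111.0], [335.2, 236.0, 113.0]]
```

```bash
cat > edges.py <<'E'
from fit import *
def linefit(P):
    P=np.array(P)
    for _ in range(3):
        c=np.median(P,0) if False else P.mean(0); u,s,v=np.linalg.svd(P-c); r=(P-c)@v[1]; P=P[abs(r)<max(2*r.std(),3e-4)]
    return c,v[0]
def corner():
    S,T=pickle.load(open("p0.pkl","rb")); g=cv2.cvtColor(T["img"],cv2.COLOR_BGR2GRAY).astype(float)
    A=[];B=[]
    for u in range(235,329,2):
        v=int(round(177.6-(u-235)*.0688)); w=g[v-2:v+3,u]; k=v-2+int(np.argmin(w)); c=g[k-1:k+2,u]; A.append(onz(T,(u,k+.5*(c[0]-c[2])/(c[0]-2*c[1]+c[2])),.014)[:2])
    for v in range(178,237,2):
        u=int(round(331+(v-176)*.0722)); w=g[v,u-2:u+3]; k=u-2+int(np.argmin(w)); c=g[v,k-1:k+2]; B.append(onz(T,(k+.5*(c[0]-c[2])/(c[0]-2*c[1]+c[2]),v),.014)[:2])
    return linefit(A),linefit(B)
def carton(T):
    b=T["img"].astype(float); m=b[:,:,2]-b[:,:,0]  # red-blue: brown high
    lab=b.sum(2)
    X=[];Y=[];Xm=[];Yp=[]
    def cross(a,th):  # subpixel crossing first
        for i in range(len(a)-1):
            if (a[i]-th)*(a[i+1]-th)<=0 and a[i]!=a[i+1]: return i+(th-a[i])/(a[i+1]-a[i])
    for u in range(268,328,2):
        r=cross(m[160:185,u],35)
        if r is not None: X.append(onz(T,(u,160+r),.09)[:2])
    for v in list(range(170,176))+list(range(215,220)):
        r=cross(m[v,345:320:-1],35)
        if r is not None: Y.append(onz(T,(345-r,v),.09)[:2])
    for v in range(178,222,2):
        r=cross(m[v,255:275],35)
        if r is not None: Yp.append(onz(T,(255+r,v),.09)[:2])
    return linefit(X),linefit(Y),linefit(Yp)
def ang(d): 
    a=np.degrees(np.arctan2(d[1],d[0]))%90; return a if a<45 else a-90
def report(pk):
    (ca,da),(cb,db)=corner(); print("fence yaw back,side",ang(da),ang(db))
    S,T=pickle.load(open(pk,"rb")); 
    (cx,dx),(cy,dy),(cp,dp)=carton(T); print("carton yaw from +x edge, -y edge, +y edge",ang(dx),ang(dy),ang(dp))
    na=np.array([da[1],-da[0]]); na*=np.sign(na[0]); print("+x edge minus back fence plane mm (neg=short):",1e3*(cx-ca)@na)
    for t in (-.08,.08):
        P=cx+t*dx*np.sign(dx[1]); print("  at y",round(P[1],3),1e3*(P-ca)@na)
    nb=np.array([-db[1],db[0]]); nb*=-np.sign(nb[1]); print("-y edge past side fence plane mm:",1e3*(cy-cb)@nb, "+y edge dist-185:", -1e3*(cp-cb)@nb-185)
E
python3 - <<'E'
from edges import *
report("p24.pkl")
E
```

```text
fence yaw back,side 3.8495436082112775 3.782465599231813
carton yaw from +x edge, -y edge, +y edge 3.8964730761231294 3.8481597185464693 3.985447954633912
+x edge minus back fence plane mm (neg=short): -2.8973451791794216
  at y -0.137 -2.8318192880044357
  at y 0.022 -2.962871070354407
-y edge past side fence plane mm: -0.7383448810699934 +y edge dist-185: -0.7015615614191404
```

Subpixel edges give the same yaw for the carton (3.9°) and the fences (3.8°). The y gap is about 0. The x gap reads 2–3 mm, which is at the limit of the calibration, so I'll press once more in +x, better centred, to be sure.

Run:
```python
from h import *
plan([.475,-.05,.23],3.8,16)
```

```text
from [0.5476 0.1861 0.2302] [179.56   0.19  93.68] t 38.0 grip 0.0697 F [0.6 0.2 1.2]
total tool shift [-0.231  -0.0876  0.0003] rv [ 0.49 -0.2  89.88]
-0.0144 -0.0055 0.0000 0.03 -0.01 5.62
-0.0149 -0.0040 0.0000 0.03 -0.01 5.62
-0.0152 -0.0026 0.0000 0.03 -0.01 5.62
-0.0154 -0.0011 0.0000 0.03 -0.01 5.62
-0.0154 0.0005 0.0000 0.03 -0.01 5.62
-0.0153 0.0020 0.0000 0.03 -0.01 5.62
-0.0150 0.0035 0.0000 0.03 -0.01 5.62
-0.0146 0.0049 0.0000 0.03 -0.01 5.62
-0.0141 0.0063 0.0000 0.03 -0.01 5.62
-0.0134 0.0077 0.0000 0.03 -0.01 5.62
-0.0126 0.0089 0.0000 0.03 -0.01 5.62
-0.0116 0.0101 0.0000 0.03 -0.01 5.62
-0.0106 0.0112 0.0000 0.03 -0.01 5.62
-0.0095 0.0122 0.0000 0.03 -0.01 5.62
-0.0082 0.0131 0.0000 0.03 -0.01 5.62
-0.0069 0.0138 0.0000 0.03 -0.01 5.62
```

Call:
carry_out(
  increments="0.8 -0.01 -0.004 0 0 0 4;0.8 -0.015 -0.004 0 0 0 5.6;0.8 -0.015 -0.003 0 0 0 5.6;0.8 -0.015 -0.001 0 0 0 5.6;0.8 -0.015 0 0 0 0 5.6;0.8 -0.015 0.002 0 0 0 5.6;0.8 -0.015 0.003 0 0 0 5.6;0.8 -0.015 0.005 0 0 0 5.6;0.8 -0.014 0.006 0 0 0 5.6;0.8 -0.013 0.008 0 0 0 5.6;0.8 -0.013 0.009 0 0 0 5.6;0.8 -0.012 0.01 0 0 0 5.6;0.8 -0.011 0.011 0 0 0 5.6;0.8 -0.01 0.012 0 0 0 5.6;0.8 -0.008 0.013 0 0 0 5.6;0.8 -0.005 0.01 0 0 0 4;0.8 -0.002 0.004 0 0 0 2;0.8 0 0 0 0 0 0",
)

```text
time_s: 40.25
tool_pos: [0.4675, -0.0727, 0.2181]
tool_rot: [-179.9, 0.9, 0.4]
force: [0.3, 0.2, 0.6]
grip_width: 0.0698
```

Run:
```python
from h import *
plan([.478,-.05,.21],3.8,3)
```

```text
from [ 0.4675 -0.0727  0.2181] [-179.91    0.91    0.42] t 40.25 grip 0.0698 F [0.3 0.2 0.6]
total tool shift [ 0.0108 -0.0226  0.0079] rv [-0.11  0.91 -3.38]
0.0036 -0.0075 0.0026 -0.04 0.30 -1.13
0.0037 -0.0075 0.0027 -0.04 0.30 -1.13
0.0039 -0.0074 0.0027 -0.04 0.30 -1.13
```

Call:
carry_out(
  increments="0.8 0.004 -0.008 0 0 0.3 -1.2;0.8 0.004 -0.008 0 0 0.3 -1.1;0.8 0.003 -0.007 0 0 0.3 -1.1;0.8 0 0 0 0 0 0;0.8 0 0 0.015 0 0 0;0.8 0 0 0.025 0 0 0;0.8 0 0 0.03 0 0 0;0.8 0 0 0.02 0 0 0;0.8 0 0 0.01 0 0 0;0.8 0 0 0 0 0 0",
)

```text
time_s: 41.5
tool_pos: [0.4775, -0.0461, 0.1111]
tool_rot: [-179.8, 0.1, 4.3]
force: [0.5, -0.1, 0.4]
grip_width: 0.0693
```

Run:
```python
from h import *
plan([.515,-.05,.107],3.8,3)
```

```text
from [ 0.4775 -0.0461  0.1111] [-1.798e+02  7.000e-02  4.270e+00] t 41.5 grip 0.0693 F [ 0.5 -0.1  0.4]
total tool shift [0.0371 0.0067 0.004 ] rv [-0.2   0.07  0.47]
0.0124 0.0022 0.0013 -0.07 0.02 0.16
0.0124 0.0022 0.0014 -0.07 0.02 0.16
0.0124 0.0021 0.0014 -0.07 0.02 0.16
```

Call:
carry_out(
  increments="0.8 0.008 0.001 0 0 0 0.2;0.8 0.01 0.001 0 0 0 0.2;0.8 0.01 0.001 0 0 0 0;0.8 0.006 0 0 0 0 0;0.8 0.005 0 0 0 0 0;0.8 0.004 0 0 0 0 0",
)

```text
time_s: 42.25
tool_pos: [0.5221, -0.0468, 0.1127]
tool_rot: [-179.9, 0.4, 3.8]
force: [-14.8, -1.0, 10.0]
grip_width: 0.0693
```

Call:
carry_out(
  increments="0.8 0.005 0 0 0 0 0;0.8 0.007 0 0 0 0 0",
)

```text
time_s: 42.5
tool_pos: [0.523, -0.0469, 0.1104]
tool_rot: [179.9, 2.1, 3.8]
force: [-23.5, -2.5, 16.2]
grip_width: 0.0699
```

Call:
carry_out(
  increments="0.8 0.009 0 0 0 -0.5 0;0.8 0.009 0 0 0 -0.5 0",
)

```text
time_s: 42.75
tool_pos: [0.5242, -0.0467, 0.1079]
tool_rot: [179.6, 5.8, 3.8]
force: [-28.8, -1.4, 25.0]
grip_width: 0.0698
```

Solid stop at 29 N. I'll retract and clear the arm.

Call:
carry_out(
  increments="0.8 -0.008 0 0 0 1 0;0.8 -0.012 0 0 0 2 0;0.8 -0.012 0 0 0 2 0;0.8 -0.01 0 -0.01 0 0.8 0;0.8 0 0 -0.025 0 0 0;0.8 0 -0.01 -0.03 0 0 0;0.8 0 -0.02 -0.03 0 0 0;0.8 0 -0.03 -0.03 0 0 0;0.8 0 -0.04 -0.02 0 0 0;0.8 0 -0.04 -0.01 0 0 0;0.8 0 -0.04 0 0 0 0;0.8 0 -0.03 0 0 0 0;0.8 0 -0.02 0 0 0 0;0.8 0 0 0 0 0 0",
)

```text
time_s: 44.5
tool_pos: [0.4656, 0.1887, 0.269]
tool_rot: [179.4, -1.1, 3.8]
force: [0.8, -0.1, 0.1]
grip_width: 0.0697
```

Run:
```python
from edges import *
o=get_obs();print(o["time_s"],o["tool_pos"],o["force"])
S=read_camera("scene");T=read_camera("top");pickle.dump((S,T),open("p25.pkl","wb"))
cv2.imwrite("pics/s25.png",S["img"]);cv2.imwrite("pics/t25.png",T["img"])
report("p25.pkl"); report("p24.pkl")
crop(S,"pics/s25c.png",190,180,320,290,6)
crop(S,"pics/s25k.png",110,150,210,260,6)
```

```text
44.5 [0.46557349 0.18873893 0.26898371] [ 0.80141465 -0.06131608  0.14145872]
fence yaw back,side 3.8495436082112775 3.782465599231813
carton yaw from +x edge, -y edge, +y edge 3.8714400767462394 3.8314112890732304 3.8391980164703057
+x edge minus back fence plane mm (neg=short): -0.7480026855926724
  at y -0.139 -0.7174294486973144
  at y 0.021 -0.7785759224880298
-y edge past side fence plane mm: -0.7579732963159956 +y edge dist-185: -0.7923318629481741
fence yaw back,side 3.8495436082112775 3.782465599231813
carton yaw from +x edge, -y edge, +y edge 3.8964730761231294 3.8481597185464693 3.985447954633912
+x edge minus back fence plane mm (neg=short): -2.8973451791794216
  at y -0.137 -2.8318192880044357
  at y 0.022 -2.962871070354407
-y edge past side fence plane mm: -0.7383448810699934 +y edge dist-185: -0.7015615614191404
```

View pics/s25.png

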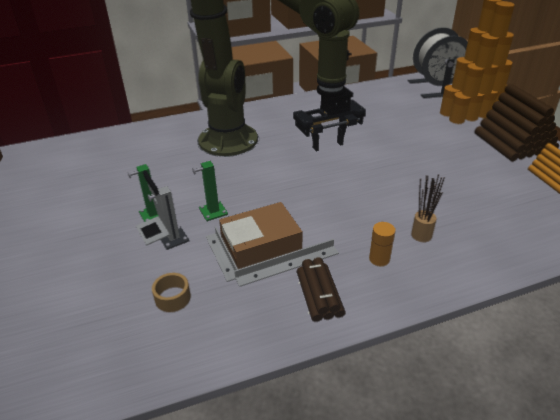

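View pics/s25c.png

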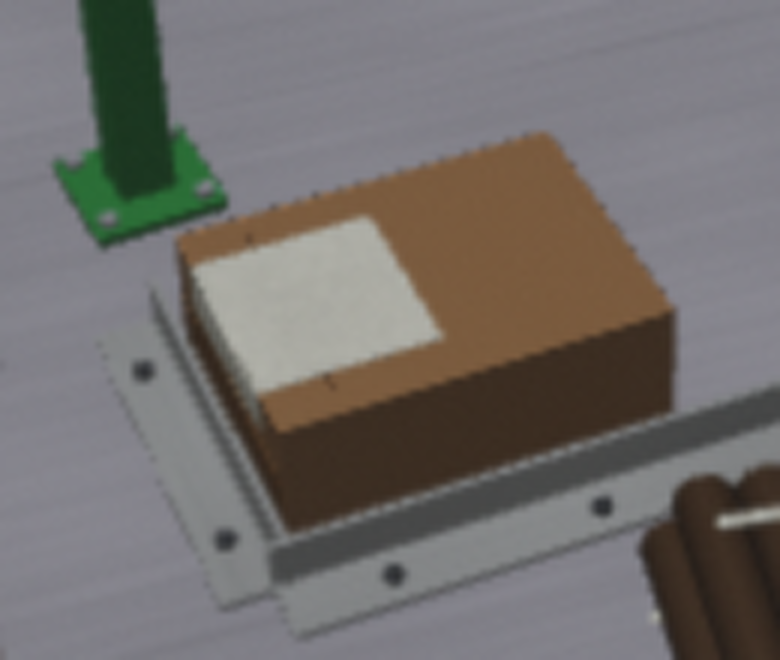

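View pics/s25k.png

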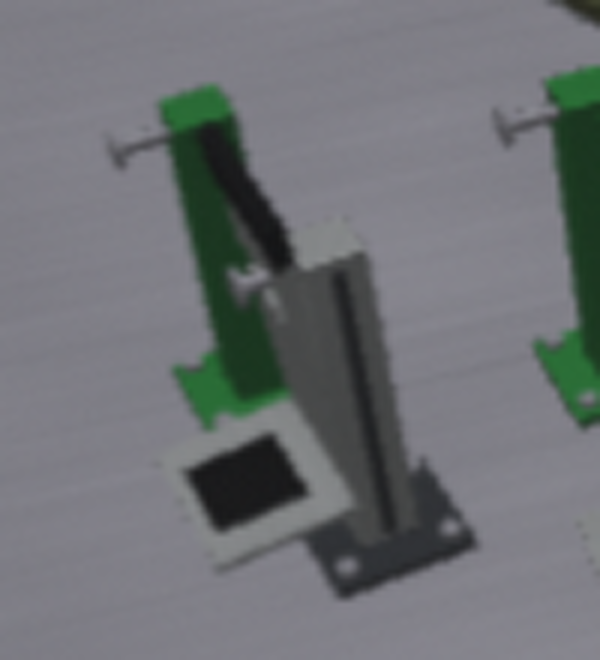

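View pics/t25.png

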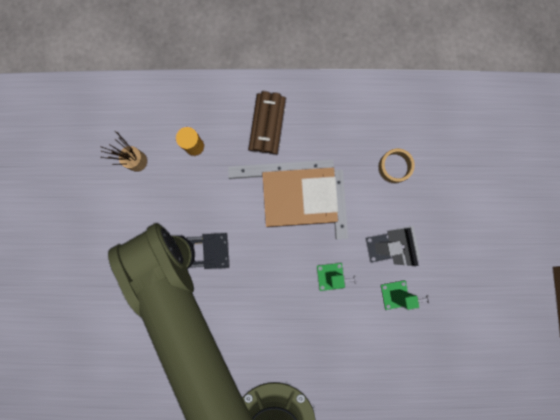

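Both fence gaps now read -0.75 mm. That matches the edge-finding bias (the 185 mm side reads about 1.5 mm short, split over two edges), so the carton is flush on both sides. The bystanders are in place and the keeper hangs on the grey post's pin. Handing in.

Run:
```python
from cell import *
print(sign_off()); print(get_obs()["time_s"])
```

```text
the job is handed in; nothing more can be done
None
the job is handed in; nothing more can be done
```

The job is done and handed in at about 44.6 s of the 72 s allowed. `sign_off()` reports no verdict.

- **Keeper:** I gripped it by the trim and hung it on the grey aluminium post's pin. The slot end touched the pin at about 5 N. I backed off 3 mm and sank it until the pin carried it at an underside height of about 57 mm (56 expected). After release it hung by itself with its web leaning on the post's face, and it still did in the last picture.
- **Carton:** I tipped it away from its label. It lies flat with the label up, pushed against the side fence (13 N, then 9 N on a second push) and the back fence (21 N, then 29 N).
- **A check that disagreed:** After the first back-fence push, which felt like a firm stop, the pictures still showed a gap of about 2 mm. The second push closed it.
- **Last check:** Both gaps read -0.75 mm, which matches the edge-finding error. The carton's yaw is within 0.1° of the fences.
- **Everything else:** The last pictures show the bystanders and the green look-alikes where they started. The arm is clear of everything.

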